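Load and lock the sample warmer

ROBOT

A 6-joint arm with a two-finger parallel gripper is mounted at the origin on the work surface. World frame = base frame: x ahead of the robot, y to its left, z up, the work surface at z = 0. Lengths are in m, angles in degrees, forces in N, time in s.
With the tool pointing down it reaches from about 0.25 to 0.725 m from the base axis. Payload 9.7 kg.
Tool frame: the origin (TCP) lies on the centre line of the jaws, within the pads' length; the fingertips stand 22 mm ahead of it and the grasp point (between the pads) lies 3 mm ahead of it; z points along the fingers, y is the direction in which the jaws open and shut (so a half turn about z gives the same grasp; the last joint's range is limited). The gripper opens to 85 mm and grips with 20 to 120 N. Pads are 22 mm wide; open, the fingers measure 114 mm over their backs; the gripper's body (76 mm by 85 mm) begins 54 mm behind the grasp point. The pads swing forward as they close: fully open they stand 13 mm farther back than shut.
Start: joints at [-73.682, 4.979, 10.078, 95.1, 0, 90], TCP at [0.155, -0.528, 0.253] pointing down, gripper open.
Joint ranges: [-179.16, 179.16], [-48.56, 103.87], [-65.8, 70.77], [-126.05, 130.52], [-82.76, 87.17], [-180, 180]. Speed limits (degrees/s): [127.2, 127.2, 147.25, 180, 180, 180].

INTERFACE

Orientations are given as [roll, pitch, yaw] about the fixed x, y, z axes, in that order (R = Rz(yaw) Ry(pitch) Rx(roll)).
In Python, from workcell import get_obs, camera, camera_params, job_done gives the robot as it stands.
- The arm moves only by the tool servo_tool, never from a script. Its argument "steps" is a list of rows, each an object of numbers: "x", "y", "z": the shift along the world's x, y, z in mm; "yaw": the turn about the world's z in degrees. A call has 1 to 12 rows; each row is the pose to reach, as a shift and turn from the pose measured when the call began; what a row does not reach only later rows make up. A row lasts 1/8 s, in which the tool goes at most 62.5 mm and 10.7 degrees, less where a joint would pass 70% of its speed; a pose out of reach is approached as far as the arm can. A call with a gripper value outside its range is refused whole. "grip" is the finger opening in mm, from 0 to 85.4, set as the call begins (left out, the last holds). The fingers move at their own pace and stop on an object; "grip_force" is the grip in N (left out, the last holds). Time passes only in rows, so rows that repeat a pose let the fingers close. It gives the time, the measured TCP pose, the force and the opening at its end, in the units of the state.
- get_obs(): the state, without advancing time (a new reading comes with each control period).
- camera(name): name is "scene" or "side" or "wrist"; returns (picture, depth): 420x560x3 uint8, red, green, blue; 420x560 float32, m along the optical axis (not along the pixel's ray), 0 where there is no reading.
- camera_params(name): a dict with "intrinsics" (3x3 intrinsics, pixels), "D" ([k1, k2, p1, p2, k3] as OpenCV has them; the pictures are not rectified), "rvec" (rotation vector, rad) and "tvec" (3), from world to camera coordinates, as OpenCV has them; the wrist camera has in their place "hand_eye" (4x4, takes a point from camera to tool coordinates, whose origin is the TCP and whose axes are the flange's). Camera axes: x right, y down, z forward; pixel columns grow to the right and rows downward; lengths in m; the calibration is good to about 2 mm. A picture is of the moment at which its call begins: read the wrist's pose just before it. camera_params takes no time and is no camera call.
- job_done(): hands the job in, once; it reports no verdict.
The state is a dict: "time": time; "q": joint angles; "qd": joint speeds; "joint_efforts": joint torques, N m; "ee_pos": TCP position; "tcp_rot": TCP orientation; "wrist_force": force on the tool from outside, world axes, zero at the start; "torque": the same for the moment, N m; "opening": finger opening in m.
Only numpy, scipy, OpenCV 4.12 (cv2) and the standard library are available. Lean on these libraries where they do the work, as an engineer would, in place of code of your own. Each camera call takes 0.05 s, during which the arm holds its last target.

TASK

Load the sample warmer: stand every amber jar with a blue cap upright in the bays of the open drawer, and then push the drawer gently all the way home past its catch. After that lay the green cover plate flat on the deck with both pins through its two holes, then put the square key in the latch socket, turn it clockwise to its stop to lock, and finally stand the key back in its stand, leaving the other things on the bench where they are.

Things in the scene. Friction and masses are not known exactly. Their poses are not given: they have to be found in the camera images.
- warmer: the sample warmer, a white bench unit fixed to the bench: case 200 (x) x 316 (y) x 115 mm high, its flat deck at 115 mm; origin at the centre of its underside, its -x side (the drawer side) roughly faces the robot. A grey control hump 35 mm high runs along the back edge (+x) of the deck. On the deck stand two steel pins and, to their left (+y), the round black collar of the key latch
- drawer (a joint): how far the blue-fronted drawer is out, in m: it slides out along the warmer's -x; 0 = fully home, about 0.112 to 0.132 at the start. It slides with 1 to 2 N of friction; between about 16 and 2 mm from home it must be pushed over a sprung ball catch (some 2 N more) and then sits home. It weighs 0.7 kg empty
- drawer_bays (a point): point that moves with the drawer: on the drawer's floor, in the middle of its four jar bays; axes as the warmer's. The bays stand in a row along y, centres at y = -105, -35, +35 and +105 mm from this point; each is 66 mm wide (y) and 115 mm long (x), with 42 mm high, 4 mm thick white dividers between them and behind them. The floor is 14 mm above the bench. With the drawer out as at the start all the bays lie in front of the case
- drawer_front (a point): centre of the outer face of the drawer's blue front panel (15 mm thick, 312 mm wide in y, from 7 mm to 101 mm above the bench, this point 54 mm above the bench), moves with the drawer; drawer_bays lies 72.5 mm behind it (+x), the case's front face 127 to 147 mm behind it at the start. A black strip painted near its top edge is flush
- plate: the green cover plate: 100 (x) x 160 (y) x 8 mm thick, 0.3 kg, lying flat on the bench at the start; origin at the centre of its underside. Two round through holes of 14 mm, at y = -60 and +60 mm, x = 0. A black grip bar stands on its middle: 12 mm thick (x), 70 mm long (y), from 8 to 45 mm above the underside
- pin_left (a point): foot of the left (+y) upright steel pin, on the deck; pin 10 mm in diameter and 30 mm tall, its top 8 mm a cone. The pins stand 120 mm apart along the warmer's y
- pin_right (a point): foot of the right (-y) upright steel pin, like the other
- pin_middle (a point): point on the deck midway between the pins' feet; axes as the warmer's. A seated plate has its origin here, lying flat on the deck, its y axis along the warmer's y (either way round)
- socket_mouth (a point): centre of the mouth of the brass latch's square socket (19 mm square hole, 20 mm deep straight down, floor 118 mm above the bench, mouth at 138 mm), recessed 5 mm below the rim of a round black collar (inner diameter 44, outer 60, top at 143 mm); axes as the warmer's. At latch = 0 the hole's sides are parallel to the warmer's x and y
- latch (a joint): turn of the brass latch in rad, clockwise seen from above: 0 to 0.15 at the start (unlocked), stop at 1.3 (locked). Turns with about 0.06 N m and stays where it is left
- key: the square key, standing upright in its stand at the start: steel shank 16 mm square (12 mm over the lowest 5 mm), 55 mm long, with a red flat paddle on top, 44 mm wide (key's x), 10 mm thick (key's y), from 55 to 95 mm above the foot; origin at the centre of the foot, z up; the shank's sides are parallel to x and y. 0.12 kg
- stand: the grey key stand fixed to the bench: block 60 x 60 x 40 mm high with a 20 mm square well 30 mm deep in its middle, sides parallel to its x and y; origin at the centre of its underside
- stand_well (a point): centre of the floor of the stand's well, 10 mm above the bench; the key's foot rests here; axes as the stand's
- dishes: loose bystander, not part of the job: stack of petri dishes 52 mm in diameter, 47 mm high
- reagent: loose bystander, not part of the job: green bottle with black cap, 48 mm in diameter, 100 mm high
- wash_bottle: loose bystander, not part of the job: white wash bottle with red cap, 66 mm in diameter, 155 mm high with a thin spout above
- beaker: loose bystander, not part of the job: glass beaker 72 mm in diameter, 90 mm high
- marker: loose bystander, not part of the job: white marker pen with blue cap, 135 mm long, lying on the bench
- jar_1: amber sample jar with blue cap, standing on the bench to the robot's left at the start (three or four of them are there, all alike): diameter 50 mm, 62 mm high (cap 48 mm wide from 46 mm up), heavy-based, about 0.15 kg; origin at the centre of its underside
- jar_2: amber sample jar with blue cap, standing on the bench to the robot's left at the start (three or four of them are there, all alike): diameter 50 mm, 62 mm high (cap 48 mm wide from 46 mm up), heavy-based, about 0.15 kg; origin at the centre of its underside
- jar_3: amber sample jar with blue cap, standing on the bench to the robot's left at the start (three or four of them are there, all alike): diameter 50 mm, 62 mm high (cap 48 mm wide from 46 mm up), heavy-based, about 0.15 kg; origin at the centre of its underside
- jar_4: amber sample jar with blue cap, standing on the bench to the robot's left at the start (three or four of them are there, all alike): diameter 50 mm, 62 mm high (cap 48 mm wide from 46 mm up), heavy-based, about 0.15 kg; origin at the centre of its underside
There are look-alikes about, which are no part of the job. What is shaped like the jar_1 but pink or turquoise is not meant.

How it is judged:
By the outcome, as a careful person would: the job done as asked, in the order asked, and still so for the second after the job is handed in, with the robot touching nothing.
Of jar_1, jar_2, jar_3, jar_4 only 3 to 4 are there at a start; the rules pass over those that are not, and their reading is None.
At some moment in a run one of jar_1, jar_2, jar_3, jar_4 may be knocked a few centimetres aside while the robot is not near it.
It also fails if it takes over 200 s, if anything falls off the work surface, if the arm or the gripper's body presses on something with over 40 N, if the wrist force passes 120 N, or if a joint passes its speed limit or range.

## Working session

There is one attempt and no reset: what is moved stays moved. The work goes in short steps, Python scripts to look and compute and a tool call to move; the robot and the scene stay as the last step left them, time stands still between calls to the robot, and variables do not carry over. Pictures are saved under pics/ and viewed, and the job is handed in when it is done.

Besides the shell and the picture viewer there is one more tool, called after "Emit:" in YAML: its name, and indented under it one key for each argument. servo_tool: Moves the arm, as the interface text tells. Its arguments: {"type":"object","properties":{"steps":{"type":"array"},"grip":{"type":"number"},"grip_force":{"type":"number"}},"required":["steps"]}

```bash
ls; mkdir -p pics; cat > h.py <<'E'
import numpy as np, cv2
from workcell import get_obs, camera, camera_params, job_done
def save(n,p): cv2.imwrite('pics/'+n+'.png',cv2.cvtColor(p,cv2.COLOR_RGB2BGR))
E
python3 - <<'E'
from h import *
o=get_obs(); print(o)
for n in ['scene','side','wrist']:
    p,d=camera(n); save(n+'0',p); np.savez('pics/'+n+'0.npz',p=p,d=d); print(n,camera_params(n))
E
```

```text
pics
{'time': 0.0, 'q': array([-7.36840231e+01,  5.01270225e+00,  1.00347127e+01,  9.51003896e+01,
        5.67045435e-04,  9.00016081e+01]), 'qd': array([-0.0094506 , -0.09861842,  0.00892125, -0.07970313,  0.0150605 ,
       -0.00042423]), 'joint_efforts': array([ 5.96605914e-04, -5.20390248e+01,  4.64801717e+01,  1.64824032e-02,
        3.10076564e-05, -2.91398692e-07]), 'ee_pos': array([ 0.15445963, -0.52765524,  0.25257   ]), 'tcp_rot': array([-1.79921621e+02, -5.64845082e-04,  1.63143680e+01]), 'wrist_force': array([0.08094818, 0.10204582, 0.88769939]), 'torque': array([-0.05722488,  0.00905027,  0.02023343]), 'opening': 0.08514856865708917}
scene {'intrinsics': array([[469.27068238,   0.        , 276.98437362],
       [  0.        , 469.27068238, 212.99466103],
       [  0.        ,   0.        ,   1.        ]]), 'D': array([0.00298521, 0.        , 0.        , 0.        , 0.        ]), 'rvec': array([ 2.48492769,  0.95735855, -0.25244027]), 'tvec': array([-0.30393539, -0.26224218,  1.60180269])}
side {'intrinsics': array([[388.27525758,   0.        , 281.23607065],
       [  0
[... 187 characters left out ...]
528054, -0.34381415,  0.19382367]), 'tvec': array([-0.45130306,  0.1532189 ,  1.15014402])}
wrist {'intrinsics': array([[326.36678776,   0.        , 275.11861139],
       [  0.        , 326.36678776, 214.69617124],
       [  0.        ,   0.        ,   1.        ]]), 'D': array([-0.06325431,  0.        ,  0.        ,  0.        ,  0.        ]), 'hand_eye': array([[ 3.24387374e-04, -9.64766858e-01, -2.63106070e-01,
         6.53183162e-02],
       [ 9.99999947e-01,  3.23672392e-04,  4.60611191e-05,
         5.07573230e-04],
       [ 4.07219300e-05, -2.63106071e-01,  9.64766912e-01,
        -1.20698751e-01],
       [ 0.00000000e+00,  0.00000000e+00,  0.00000000e+00,
         1.00000000e+00]])}
```

View pics/scene0.png

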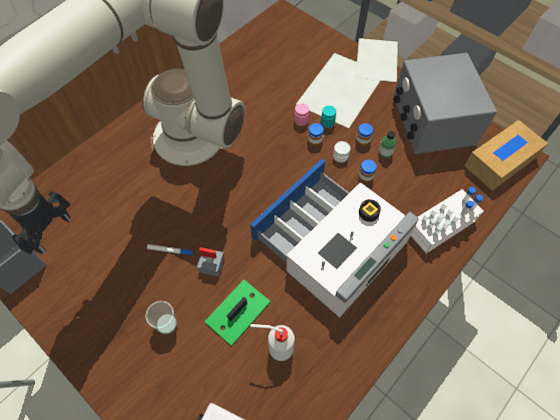

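View pics/side0.png

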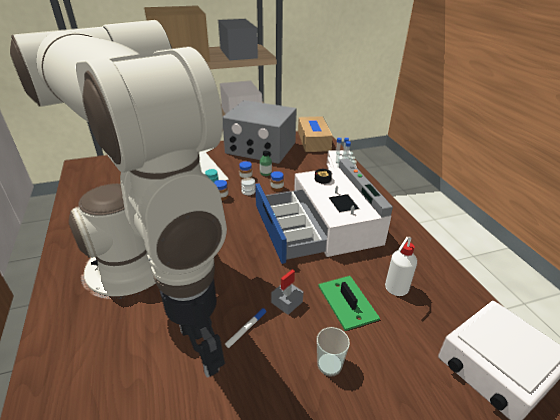

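View pics/wrist0.png

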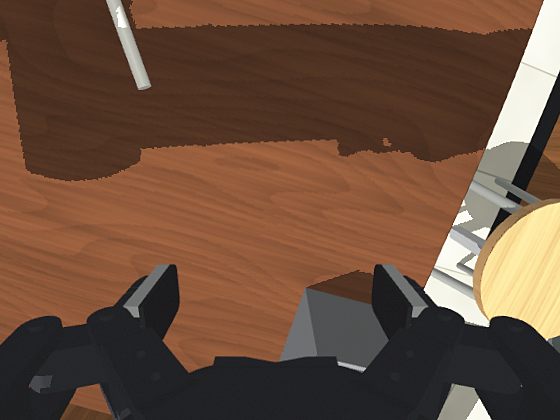

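```bash
cat >> h.py <<'E'
def ext(n,obs=None):
    c=camera_params(n)
    if 'rvec' in c:
        R=cv2.Rodrigues(c['rvec'])[0]; t=c['tvec']; return c, R.T, -R.T@t
    from scipy.spatial.transform import Rotation as Ro
    o=obs; H=c['hand_eye']
    Rt=Ro.from_euler('xyz',o['tcp_rot'],degrees=True).as_matrix()
    return c, Rt@H[:3,:3], Rt@H[:3,3]+o['ee_pos']
def rays(n,uv,obs=None):
    c,R,C=ext(n,obs)
    u=cv2.undistortPoints(np.float64(uv).reshape(-1,1,2),c['intrinsics'],c['D']).reshape(-1,2)
    d=np.c_[u,np.ones(len(u))]
    return C,d@R.T,R
def onplane(n,uv,z,obs=None):
    C,d,_=rays(n,uv,obs); return C+d*((z-C[2])/d[:,2])[:,None]
def cloud(n,depth,obs=None):
    v,u=np.mgrid[0:depth.shape[0],0:depth.shape[1]]
    C,d,_=rays(n,np.c_[u.ravel(),v.ravel()],obs)
    return (C+d*depth.reshape(-1,1)).reshape(depth.shape+(3,))
def snap(n,name):
    o=get_obs(); p,d=camera(n); save(name,p); np.savez('pics/'+name+'.npz',p=p,d=d,ee_pos=o['ee_pos'],tcp_rot=o['tcp_rot'])
    return o,p,d
def tri(a,b):
    (C1,d1),(C2,d2)=a,b
    A=np.c_[d1,-d2]; s=np.linalg.lstsq(A,C2-C1,rcond=None)[0]
    return (C1+d1*s[0]+C2+d2*s[1])/2, np.linalg.norm(C1+d1*s[0]-C2-d2*s[1])
E
python3 - <<'E'
from h import *
z=np.load('pics/scene0.npz');p=z['p'];d=z['d']
W=cloud('scene',d)
hsv=cv2.cvtColor(p,cv2.COLOR_RGB2HSV)
def comps(name,m,zr,amin=8):
    m=m&(W[...,2]>zr[0])&(W[...,2]<zr[1])
    n,l,s,c=cv2.connectedComponentsWithStats(m.astype(np.uint8))
    for i in range(1,n):
        if s[i,4]>=amin:
            P=W[l==i]; print(name,np.round(c[i]),s[i,4],'med',np.round(np.median(P,0),4),'min',np.round(P.min(0),3),'max',np.round(P.max(0),3))
H,S,V=hsv[...,0],hsv[...,1],hsv[...,2]
comps('blue',(H>100)&(H<125)&(S>110),(0.005,.2))
comps('green',(H>45)&(H<80)&(S>120),(-.01,.1),30)
comps('red',((H<6)|(H>174))&(S>170)&(V>90),(0.01,.2),8)
comps('yellow',(H>18)&(H<32)&(S>130)&(V>120),(0.05,.2),8)
q=p[85:345,190:460]; save('c1',cv2.resize(q,None,fx=2.3,fy=2.3,interpolation=cv2.INTER_CUBIC))
q=p[95:190,280:410]; save('c2',cv2.resize(q,None,fx=5,fy=5,interpolation=cv2.INTER_CUBIC))
E
```

```text
blue [316. 130.] 152 med [0.3345 0.2721 0.0611] min [0.309 0.252 0.045] max [0.354 0.298 0.07 ]
blue [365. 130.] 157 med [0.4543 0.3815 0.0605] min [0.429 0.358 0.043] max [0.476 0.409 0.069]
blue [510. 147.] 361 med [0.8408 0.6171 0.0751] min [0.813 0.557 0.068] max [0.868 0.68  0.082]
blue [287. 199.] 1274 med [0.4446 0.0034 0.0766] min [ 0.431 -0.138  0.009] max [0.45  0.174 0.109]
blue [368. 166.] 173 med [0.5498 0.2716 0.0612] min [0.525 0.25  0.043] max [0.571 0.296 0.068]
blue [471. 190.] 48 med [0.8373 0.3569 0.129 ] min [0.828 0.349 0.11 ] max [0.846 0.369 0.137]
blue [479. 198.] 50 med [0.8656 0.3489 0.129 ] min [0.857 0.342 0.113] max [0.875 0.363 0.135]
blue [469. 204.] 43 med [0.8566 0.3135 0.1287] min [0.848 0.308 0.113] max [0.865 0.325 0.135]
blue [186. 252.] 54 med [ 0.3186 -0.2989  0.0119] min [ 0.302 -0.311  0.005] max [ 0.333 -0.285  0.02 ]
green [237. 313.] 1853 med [ 0.5624 -0.3288  0.0065] min [ 0.503 -0.405 -0.007] max [ 0.608 -0.241  0.047]
red [207. 252.] 125 med [ 0.4006 -0.276   0.0979] min [ 0.379 -0.288  0.069] max [ 0.421 -0.26   0.11 ]
red [281. 335.] 97 med [ 0.7159 -0.3212  0.1536] min [ 0.699 -0.334  0.143] max [ 0.728 -0.304  0.158]
yellow [512. 131.] 10 med [0.8139 0.6801 0.0753] min [0.805 0.669 0.067] max [0.818 0.687 0.079]
yellow [498. 137.] 8 med [0.7934 0.6316 0.0739] min [0.786 0.624 0.072] max [0.798 0.641 0.076]
yellow [494. 146.] 78 med [0.8016 0.5879 0.0741] min [0.782 0.539 0.069] max [0.82  0.636 0.081]
yellow [487. 144.] 14 med [0.7807 0.5809 0.0755] min [0.775 0.564 0.069] max [0.79  0.592 0.079]
yellow [370. 209.] 110 med [0.6589 0.1131 0.1359] min [0.643 0.091 0.114] max [0.675 0.135 0.143]
```

View pics/c1.png

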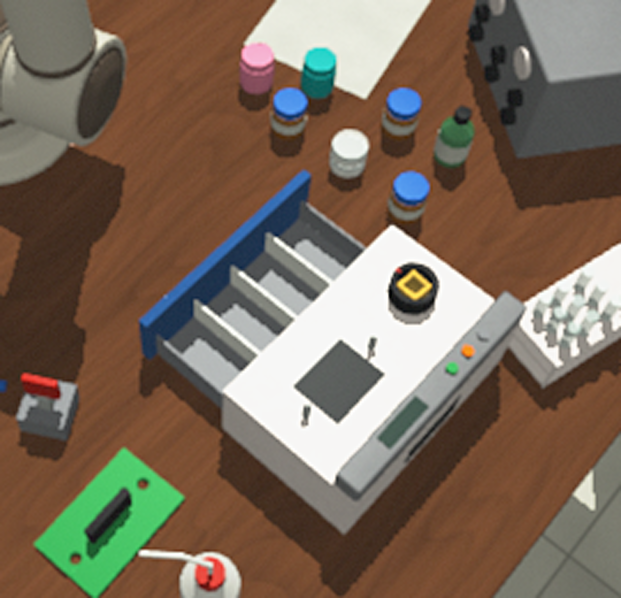

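View pics/c2.png

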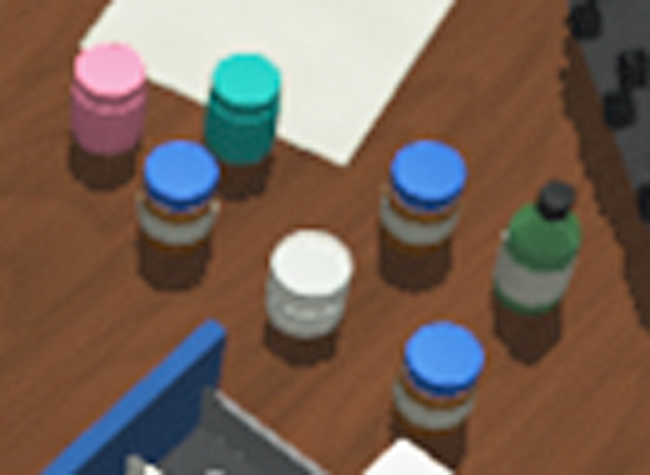

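```bash
cat > m1.py <<'E'
from h import *
import sys
z=np.load('pics/scene0.npz');p=z['p'];d=z['d'];W=cloud('scene',d)
hsv=cv2.cvtColor(p,cv2.COLOR_RGB2HSV);H,S,V=[hsv[...,i] for i in range(3)]
z2=np.load('pics/side0.npz');p2=z2['p'];W2=cloud('side',z2['d'])
hsv2=cv2.cvtColor(p2,cv2.COLOR_RGB2HSV);H2,S2,V2=[hsv2[...,i] for i in range(3)]
# bench z bias
for w,nm in((W,'sc'),(W2,'sd')):
    m=(w[...,0]>.1)&(w[...,0]<.9)&(np.abs(w[...,1])<.6)&(np.abs(w[...,2])<.02)
    print(nm,'bench z',np.median(w[m][:,2]),w[m][:,2].std())
# deck
for w,v,s,nm in((W,V,S,'sc'),(W2,V2,S2,'sd')):
    m=(w[...,2]>.105)&(w[...,2]<.122)&(w[...,0]>.5)&(w[...,0]<.8)&(np.abs(w[...,1])<.22)
    P=w[m]; r=cv2.minAreaRect(np.float32(P[:,:2]*1000)); print(nm,'deck rect',r,np.median(P[:,2]))
    m=(w[...,2]>.135)&(w[...,2]<.16)&(w[...,0]>.5)&(w[...,0]<.85)&(np.abs(w[...,1])<.25)
    P=w[m];
    n,l,st,c=cv2.connectedComponentsWithStats(m.astype(np.uint8))
    for i in range(1,n):
        if st[i,4]>15: print(nm,'high',c[i].round(),st[i,4],cv2.minAreaRect(np.float32(w[l==i][:,:2]*1000)),np.median(w[l==i],0).round(4))
# caps
for w,h,s,nm in((W,H,S,'sc'),(W2,H2,S2,'sd')):
    m=(h>100)&(h<125)&(s>110)&(w[...,2]>.05)&(w[...,2]<.075)&(w[...,1]>.22)&(w[...,1]<.5)&(w[...,0]<.7)
    n,l,st,c=cv2.connectedComponentsWithStats(m.astype(np.uint8))
    for i in range(1,n):
        if st[i,4]>15:
            P=w[l==i];(cc,r)=cv2.minEnclosingCircle(np.float32(P[:,:2]*1000)); print(nm,'cap',c[i].round(),st[i,4],np.round(cc,1),r)
    # all standing things on left
    m=(w[...,2]>.04)&(w[...,2]<.2)&(w[...,0]>.2)&(w[...,0]<.62)&(w[...,1]>.2)&(w[...,1]<.6)
    n,l,st,c=cv2.connectedComponentsWithStats(m.astype(np.uint8))
    for i in range(1,n):
        if st[i,4]>40:
            P=w[l==i];(cc,r)=cv2.minEnclosingCircle(np.float32(P[:,:2]*1000)); print(nm,'obj',c[i].round(),st[i,4],np.round(cc,1),round(r,1),P[:,2].max().round(3))
    m=(h>100)&(h<125)&(s>110)&(w[...,2]>.095)&(w[...,2]<.11)&(w[...,1]<.22)&(w[...,1]>-.25)&(w[...,0]<.55)
    print(nm,'front top',cv2.minAreaRect(np.float32(w[m][:,:2]*1000)),m.sum())
E
python3 m1.py
```

```text
sc bench z -0.0005544075083750988 0.004229455706774906
sd bench z 6.424547002770176e-05 0.00374743674475609
sc deck rect ((679.6639404296875, 38.26429748535156), (369.2791748046875, 209.05667114257812), 88.19862365722656) 0.11466664262099002
sc high [369. 208.] 248 ((658.7955322265625, 108.3062744140625), (58.62152099609375, 59.03280258178711), 33.55739212036133) [0.6582 0.1069 0.1407]
sc high [377. 256.] 1601 ((760.5127563476562, 12.426712036132812), (322.1980895996094, 38.2288703918457), 88.7005844116211) [0.7614 0.0013 0.1486]
sd deck rect ((676.4600830078125, 12.828994750976562), (321.4516906738281, 200.08694458007812), 88.92286682128906) 0.11411062336135658
sd high [366. 186.] 736 ((759.3045043945312, 10.6644287109375), (319.5943298339844, 38.08271408081055), 88.4300765991211) [ 0.7526 -0.0222  0.1484]
sd high [323. 174.] 129 ((658.23486328125, 107.56108856201172), (60.127685546875, 54.47069549560547), 67.02881622314453) [0.6582 0.1063 0.1393]
sc cap [315. 129.] 147 [332.9 276.2] 25.016220092773438
sc cap [365. 129.] 152 [450.6 383.3] 26.086278915405273
sc cap [368. 166.] 171 [5
[... 400 characters left out ...]
5] 27.7 0.068
sc front top ((440.4288024902344, 17.87335205078125), (310.88482666015625, 14.262566566467285), 88.63728332519531) 412
sd cap [245. 165.] 75 [451.7 381.4] 24.9505615234375
sd cap [277. 176.] 88 [549.7 270. ] 25.854095458984375
sd cap [221. 184.] 87 [333.3 273.2] 24.950000762939453
sd obj [255. 136.] 1967 [515.5 498.3] 135.6 0.173
sd obj [246. 167.] 112 [452.6 379.8] 25.3 0.064
sd obj [212. 174.] 111 [318.  364.4] 27.3 0.064
sd obj [277. 177.] 125 [549.  269.5] 26.7 0.064
sd obj [248. 182.] 90 [436.9 283.5] 27.9 0.05
sd obj [221. 185.] 110 [333.2 272.9] 25.2 0.064
sd front top ((439.34423828125, 17.117034912109375), (313.1971740722656, 15.123348236083984), 88.98507690429688) 283
```

Candidates: amber with blue cap at scene pixels (316,130), (365,130) and (368,166), which are my three jars. The rest are not meant: pink (302,115), turquoise (328,117), white dishes (342,152), green bottle (387,145) and the blue rack tubes (471,190). The crop confirms exactly three amber jars. I'll move above them for a wrist view.

Emit:
servo_tool:
  steps:
    - {"x": 20,"y": 60,"z": 30,"yaw": 9}
    - {"x": 40,"y": 120,"z": 60,"yaw": 18}
    - {"x": 60,"y": 180,"z": 60,"yaw": 27}
    - {"x": 80,"y": 240,"z": 60,"yaw": 36}
    - {"x": 100,"y": 300,"z": 60,"yaw": 45}
    - {"x": 120,"y": 360,"z": 60,"yaw": 54}
    - {"x": 140,"y": 420,"z": 60,"yaw": 63}
    - {"x": 160,"y": 480,"z": 60,"yaw": 72.4}
    - {"x": 180,"y": 540,"z": 60,"yaw": 72.4}
    - {"x": 200,"y": 600,"z": 60,"yaw": 72.4}
    - {"x": 230,"y": 660,"z": 60,"yaw": 72.4}
    - {"x": 255,"y": 710,"z": 60,"yaw": 72.4}
  grip: 85

```text
time: 1.65
ee_pos: [0.4014, 0.1677, 0.3128]
tcp_rot: [-180.0, -0.0, 88.8]
wrist_force: [1.4, -1.0, 0.8]
opening: 0.0849
```

Emit:
servo_tool:
  steps:
    - {"x": 0,"y": 0}
    - {"x": 0,"y": 0}

```text
schema error: expected keys x, y, z, yaw
```

```bash
cat > caps.py <<'E'
from h import *
def caps(name,verbose=True):
    o,p,d=snap('wrist',name); W=cloud('wrist',d,o)
    hsv=cv2.cvtColor(p,cv2.COLOR_RGB2HSV);h,s,v=[hsv[...,i] for i in range(3)]
    m=(h>100)&(h<125)&(s>110)&(W[...,2]>.045)&(W[...,2]<.1)
    # top face only
    mt=m&(W[...,2]>.059)&(W[...,2]<.09)
    n,l,st,c=cv2.connectedComponentsWithStats(mt.astype(np.uint8))
    for i in range(1,n):
        if st[i,4]>60:
            ct,_=cv2.findContours((l==i).astype(np.uint8),cv2.RETR_EXTERNAL,cv2.CHAIN_APPROX_NONE)
            ct=max(ct,key=len).reshape(-1,2); zt=np.median(W[l==i][:,2])
            P=onplane('wrist',ct,zt,o); 
            cc,r=cv2.minEnclosingCircle(np.float32(P[:,:2]*1000))
            print('cap',c[i].round(),st[i,4],'z',zt.round(4),np.round(cc,1),round(r,1),'ctr',np.round(np.median(W[l==i],0)*1000,1))
    print(o['ee_pos'].round(4),o['tcp_rot'].round(2),o['time'],o['q'].round(1))
if __name__=='__main__':
    import sys; caps(sys.argv[1])
E
python3 caps.py w1
```

```text
cap [406.  86.] 1515 z 0.0621 [545.2 273.7] 24.0 ctr [545.2 274.   62.1]
cap [208.  88.] 1540 z 0.062 [329.9 275.2] 23.6 ctr [330.2 275.6  62. ]
cap [306. 223.] 289 z 0.0729 [438.7 106.4] 69.4 ctr [433.8 128.5  72.9]
cap [301. 326.] 100 z 0.0736 [430.9 -13.6] 44.4 ctr [429.9  -7.2  73.6]
[0.4014 0.1677 0.3128] [-1.7998e+02 -1.0000e-02  8.8780e+01] 1.65 [ 22.7  -8.8   3.4 102.2   0.  113.9]
```

View pics/w1.png

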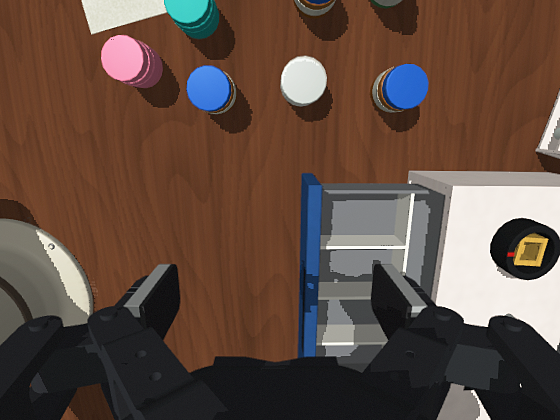

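Emit:
servo_tool:
  steps:
    - {"x": 48,"y": 35,"z": -40,"yaw": 0}
    - {"x": 96,"y": 70,"z": -80,"yaw": 0}
    - {"x": 130,"y": 95,"z": -120,"yaw": 0}
    - {"x": 144,"y": 105,"z": -150,"yaw": 0}
    - {"x": 144,"y": 105,"z": -150,"yaw": 0}
    - {"x": 144,"y": 105,"z": -150,"yaw": 0}
  grip: 70

```text
time: 2.45
ee_pos: [0.5477, 0.2773, 0.1611]
tcp_rot: [-179.8, -0.1, 88.9]
wrist_force: [-0.1, 0.2, 1.0]
opening: 0.0698
```

```bash
python3 caps.py w2
```

```text
cap [123.  65.] 4401 z 0.062 [451.2 383.7] 24.2 ctr [451.5 384.3  62. ]
cap [275. 226.] 3346 z 0.062 [546.2 274.8] 23.8 ctr [546.2 275.2  62. ]
cap [  7. 232.] 749 z 0.0618 [340.8 274.2] 21.5 ctr [346.4 272.7  61.8]
[0.5477 0.2773 0.1611] [-1.7985e+02 -7.0000e-02  8.8880e+01] 2.45 [2.680e+01 1.300e+01 8.900e+00 8.600e+01 1.000e-01 1.179e+02]
```

View pics/w2.png

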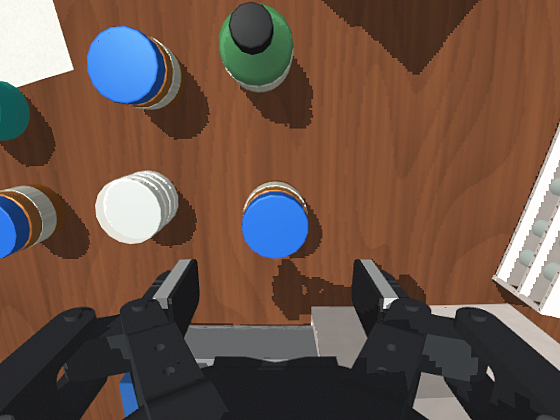

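Emit:
servo_tool:
  steps:
    - {"x": -1.5,"y": -2.5,"z": -45,"yaw": 0}
    - {"x": -1.5,"y": -2.5,"z": -85,"yaw": 0}
    - {"x": -1.5,"y": -2.5,"z": -110,"yaw": 0}
    - {"x": -1.5,"y": -2.5,"z": -118,"yaw": 0}
    - {"x": -1.5,"y": -2.5,"z": -118,"yaw": 0}
    - {"x": -1.5,"y": -2.5,"z": -118,"yaw": 0}

```text
time: 3.25
ee_pos: [0.5472, 0.2752, 0.0462]
tcp_rot: [179.9, -0.2, 88.9]
wrist_force: [0.1, -0.1, 0.0]
opening: 0.0701
```

Emit:
servo_tool:
  steps:
    - {"x": 0,"y": 0,"z": 0,"yaw": 0}
    - {"x": 0,"y": 0,"z": 0,"yaw": 0}
    - {"x": 0,"y": 0,"z": 0,"yaw": 0}
    - {"x": 0,"y": 0,"z": 0,"yaw": 0}
  grip: 40
  grip_force: 25

```text
time: 3.75
ee_pos: [0.5479, 0.2755, 0.0478]
tcp_rot: [179.8, -0.3, 88.9]
wrist_force: [0.1, -0.4, 8.1]
opening: 0.049
```

Emit:
servo_tool:
  steps:
    - {"x": 0,"y": 0,"z": 30,"yaw": 0}
    - {"x": 0,"y": 0,"z": 70,"yaw": 0}
    - {"x": 0,"y": 0,"z": 115,"yaw": 0}
    - {"x": -10,"y": -30,"z": 140,"yaw": 0}
    - {"x": -35,"y": -70,"z": 150,"yaw": 0}
    - {"x": -35,"y": -70,"z": 150,"yaw": 0}
    - {"x": -35,"y": -70,"z": 150,"yaw": 0}

```text
time: 4.62
ee_pos: [0.5131, 0.2056, 0.1979]
tcp_rot: [179.8, -0.3, 88.8]
wrist_force: [-1.0, -0.2, -1.2]
opening: 0.0492
```

```bash
python3 - <<'E'
from h import *
o,p,d=snap('wrist','w3')
z=np.load('pics/w1.npz'); o={'ee_pos':z['ee_pos'],'tcp_rot':z['tcp_rot']}
W=cloud('wrist',z['d'],o)
x,y,h=W[...,0],W[...,1],W[...,2]
m=(h>.095)&(h<.105)&(x>.41)&(x<.47)&(y<.25)
print('front top',cv2.minAreaRect(np.float32(W[m][:,:2]*1000)),m.sum())
m=(h>.11)&(h<.12)&(x>.5)&(x<.8)&(y<.25)
P=W[m]; print('deck left edge: xmin',np.percentile(P[:,0],1),'ymax',P[:,1].max())
for yc in (.086,.016):
  m=(h>.050)&(h<.062)&(x>.47)&(x<.55)&(abs(y-yc)<.02)
  print('div',yc,W[m][:,1].min(),W[m][:,1].max(),m.sum())
m=(h>.05)&(h<.062)&(x>.53)&(x<.58)&(y<.16)&(y>.0); print('back',W[m][:,0].min(),np.median(W[m][:,0]),W[m][:,0].max(),m.sum())
E
```

```text
front top ((439.597412109375, 68.51261901855469), (211.67138671875, 15.82174301147461), 88.54896545410156) 2343
deck left edge: xmin 0.5778874970114911 ymax 0.17324049149844123
div 0.086 0.08420331104322654 0.08972952830842815 302
div 0.016 0.014539479289893714 0.01962914817528183 195
back 0.5301845472330334 0.5608425335398413 0.5795984865636055 705
```

View pics/w3.png

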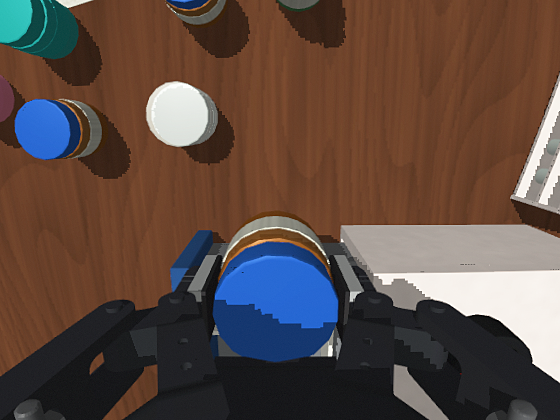

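Emit:
servo_tool:
  steps:
    - {"x": -3,"y": -40,"z": 0,"yaw": 0}
    - {"x": -6,"y": -75,"z": 0,"yaw": 0}
    - {"x": -6,"y": -84,"z": 0,"yaw": 0}
    - {"x": -6,"y": -84,"z": -20,"yaw": 0}
    - {"x": -6,"y": -84,"z": -60,"yaw": 0}
    - {"x": -6,"y": -84,"z": -100,"yaw": 0}
    - {"x": -6,"y": -84,"z": -120,"yaw": 0}
    - {"x": -6,"y": -84,"z": -126,"yaw": 0}
    - {"x": -6,"y": -84,"z": -130,"yaw": 0}
    - {"x": -6,"y": -84,"z": -134,"yaw": 0}
    - {"x": -6,"y": -84,"z": -134,"yaw": 0}

```text
time: 6.05
ee_pos: [0.5075, 0.1221, 0.0639]
tcp_rot: [179.8, -0.3, 88.9]
wrist_force: [1.2, -0.1, -0.7]
opening: 0.0492
```

Emit:
servo_tool:
  steps:
    - {"x": 0,"y": 0,"z": -1.5,"yaw": 0}
    - {"x": 0,"y": 0,"z": -2.5,"yaw": 0}
    - {"x": 0,"y": 0,"z": -2.5,"yaw": 0}

```text
time: 6.42
ee_pos: [0.5078, 0.1221, 0.0618]
tcp_rot: [179.7, -0.3, 88.9]
wrist_force: [1.0, 0.5, 2.1]
opening: 0.0493
```

Emit:
servo_tool:
  steps:
    - {"x": 0,"y": 0,"z": 0,"yaw": 0}
    - {"x": 0,"y": 0,"z": 0,"yaw": 0}
    - {"x": 0,"y": 0,"z": 0,"yaw": 0}
    - {"x": 0,"y": 0,"z": 30,"yaw": 0}
    - {"x": 0,"y": 0,"z": 70,"yaw": 0}
    - {"x": 0,"y": 0,"z": 120,"yaw": 0}
    - {"x": -25,"y": 40,"z": 150,"yaw": 0}
    - {"x": -50,"y": 90,"z": 170,"yaw": 0}
  grip: 64

```text
time: 7.42
ee_pos: [0.4576, 0.2125, 0.2336]
tcp_rot: [179.6, -0.3, 88.7]
wrist_force: [1.3, 0.7, -0.2]
opening: 0.0638
```

Emit:
servo_tool:
  steps:
    - {"x": -6,"y": 60,"z": 0,"yaw": 0}
    - {"x": -6,"y": 120,"z": -30,"yaw": 0}
    - {"x": -6,"y": 160,"z": -60,"yaw": 0}
    - {"x": -6,"y": 171,"z": -70,"yaw": 0}
    - {"x": -6,"y": 171,"z": -70,"yaw": 0}
    - {"x": -6,"y": 171,"z": -70,"yaw": 0}

```text
time: 8.18
ee_pos: [0.4521, 0.3827, 0.1649]
tcp_rot: [179.6, -0.4, 88.7]
wrist_force: [-0.2, 0.6, -0.3]
opening: 0.0639
```

```bash
python3 caps.py w4; python3 - <<'E'
from h import *
snap('scene','s4')
E
```

```text
cap [273. 218.] 3292 z 0.062 [450.7 385.1] 23.8 ctr [450.6 385.6  62. ]
[0.4521 0.3827 0.1649] [179.55  -0.38  88.69] 8.175 [ 40.3   9.3   5.1  85.2  -0.  131.6]
```

View pics/w4.png

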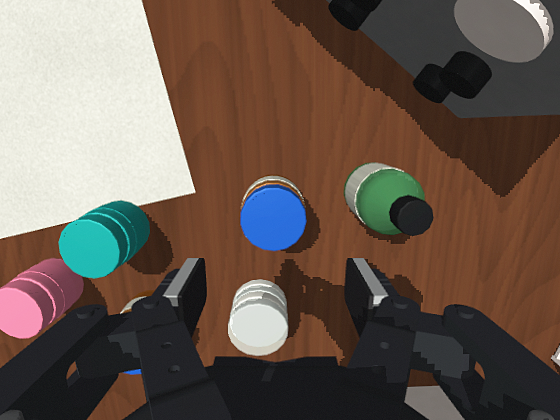

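View pics/s4.png

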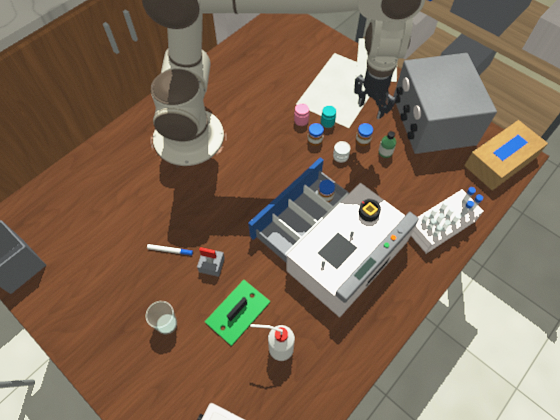

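Emit:
servo_tool:
  steps:
    - {"x": -1.4,"y": 2,"z": -45,"yaw": 0}
    - {"x": -1.4,"y": 2,"z": -85,"yaw": 0}
    - {"x": -1.4,"y": 2,"z": -112,"yaw": 0}
    - {"x": -1.4,"y": 2,"z": -123,"yaw": 0}
    - {"x": -1.4,"y": 2,"z": -123,"yaw": 0}

```text
time: 8.9
ee_pos: [0.4511, 0.3844, 0.0426]
tcp_rot: [179.5, -0.4, 88.6]
wrist_force: [0.3, 0.7, 1.0]
opening: 0.0641
```

Emit:
servo_tool:
  steps:
    - {"x": 0,"y": 0,"z": 0,"yaw": 0}
    - {"x": 0,"y": 0,"z": 0,"yaw": 0}
    - {"x": 0,"y": 0,"z": 0,"yaw": 0}
  grip: 40

```text
time: 9.28
ee_pos: [0.4519, 0.3849, 0.0444]
tcp_rot: [179.4, -0.5, 88.6]
wrist_force: [-0.7, -1.7, 6.4]
opening: 0.0493
```

Emit:
servo_tool:
  steps:
    - {"x": 0,"y": 0,"z": 40,"yaw": 0}
    - {"x": 0,"y": 0,"z": 90,"yaw": 0}
    - {"x": 0,"y": 0,"z": 145,"yaw": 0}
    - {"x": 0,"y": -20,"z": 165,"yaw": 0}
    - {"x": 10,"y": -80,"z": 165,"yaw": 0}
    - {"x": 20,"y": -140,"z": 165,"yaw": 0}
    - {"x": 30,"y": -170,"z": 165,"yaw": 0}
    - {"x": 30,"y": -170,"z": 165,"yaw": 0}

```text
time: 10.28
ee_pos: [0.4821, 0.2124, 0.2091]
tcp_rot: [179.4, -0.5, 88.4]
wrist_force: [-1.1, 0.1, -0.7]
opening: 0.0491
```

```bash
cat > drawer.py <<'E'
from h import *
def drawer(n,name):
    o,p,d=snap(n,name); W=cloud(n,d,o); x,y,h=W[...,0],W[...,1],W[...,2]
    hsv=cv2.cvtColor(p,cv2.COLOR_RGB2HSV);H,S,V=[hsv[...,i] for i in range(3)]
    m=(h>.093)&(h<.108)&(x>.38)&(x<.60)&(y<.22)&(y>-.2)&(H>100)&(H<125)&(S>110)
    if m.sum()>20: print(n,'front top',cv2.minAreaRect(np.float32(W[m][:,:2]*1000)),m.sum())
    m=(H>100)&(H<125)&(S>110)&(h>.066)&(h<.083)&(x>.44)&(x<.59)&(y<.2)&(y>-.2)
    k,l,st,c=cv2.connectedComponentsWithStats(m.astype(np.uint8))
    for i in range(1,k):
        if st[i,4]>25: 
            cc,r=cv2.minEnclosingCircle(np.float32(W[l==i][:,:2]*1000));print(n,'cap in drawer',c[i].round(),np.round(cc,1),round(r,1),np.median(W[l==i][:,2]).round(4))
    m=(h>.11)&(h<.12)&(x>.5)&(x<.66)&(y<.15)&(y>-.1)
    if m.sum()>50: print(n,'case front x',np.percentile(W[m][:,0],1).round(4))
    print(o['time'])
if __name__=='__main__':
    import sys; drawer(sys.argv[1],sys.argv[2])
E
python3 drawer.py scene s5;python3 drawer.py side d5;python3 drawer.py wrist w5
```

```text
scene front top ((433.6267395019531, 17.125473022460938), (309.70733642578125, 14.6842622756958), 89.01677703857422) 428
scene cap in drawer [316. 170.] [441.3 144.8] 27.7 0.0753
scene cap in drawer [326. 186.] [501.7 119.7] 25.6 0.0754
scene case front x 0.5759
10.275
side front top ((432.7053527832031, 15.385986328125), (313.7058410644531, 15.733590126037598), 88.9796371459961) 301
side cap in drawer [278. 196.] [503.5 118.8] 25.6 0.0741
side case front x 0.5768
10.325
wrist front top ((432.59197998046875, 108.67720031738281), (13.791189193725586, 30.898441314697266), 7.198924541473389) 279
wrist case front x 0.5771
10.375
```

View pics/s5.png

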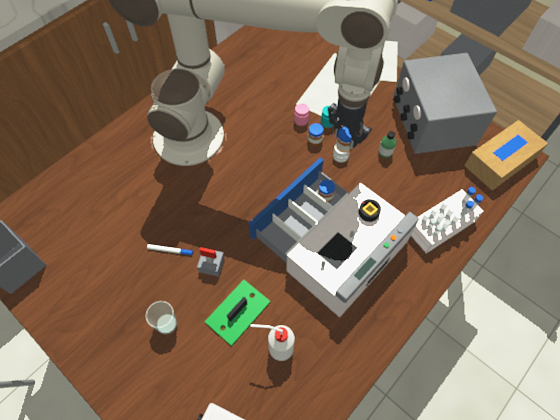

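View pics/w5.png

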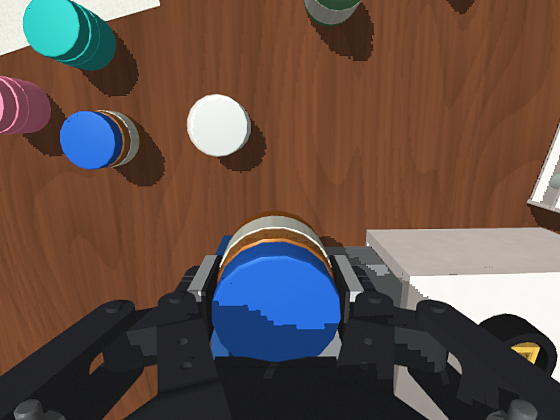

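Emit:
servo_tool:
  steps:
    - {"x": 10,"y": -60,"z": 0,"yaw": 0.5}
    - {"x": 20,"y": -115,"z": 0,"yaw": 0.5}
    - {"x": 26,"y": -150,"z": 0,"yaw": 0.5}
    - {"x": 26,"y": -161,"z": 0,"yaw": 0.5}
    - {"x": 26,"y": -161,"z": -30,"yaw": 0.5}
    - {"x": 26,"y": -161,"z": -80,"yaw": 0.5}
    - {"x": 26,"y": -161,"z": -125,"yaw": 0.5}
    - {"x": 26,"y": -161,"z": -143,"yaw": 0.5}
    - {"x": 26,"y": -161,"z": -148,"yaw": 0.5}
    - {"x": 26,"y": -161,"z": -150,"yaw": 0.5}
    - {"x": 26,"y": -161,"z": -151,"yaw": 0.5}
    - {"x": 26,"y": -161,"z": -151,"yaw": 0.5}

```text
time: 11.92
ee_pos: [0.5081, 0.054, 0.0589]
tcp_rot: [179.3, -0.5, 89.1]
wrist_force: [-0.6, 0.5, -1.1]
opening: 0.0491
```

Emit:
servo_tool:
  steps:
    - {"x": 0,"y": -1,"z": -1,"yaw": 0}
    - {"x": 0,"y": -1,"z": -2,"yaw": 0}
    - {"x": 0,"y": -1,"z": -2,"yaw": 0}

```text
time: 12.3
ee_pos: [0.509, 0.053, 0.0583]
tcp_rot: [179.2, -0.5, 89.1]
wrist_force: [-0.9, -0.3, 7.4]
opening: 0.0494
```

Emit:
servo_tool:
  steps:
    - {"x": 0,"y": 0,"z": 0,"yaw": 0}
    - {"x": 0,"y": 0,"z": 0,"yaw": 0}
    - {"x": 0,"y": 0,"z": 0,"yaw": 0}
    - {"x": 0,"y": 0,"z": 40,"yaw": 0}
    - {"x": 0,"y": 0,"z": 90,"yaw": 0}
    - {"x": 0,"y": 0,"z": 140,"yaw": 0}
    - {"x": -30,"y": 50,"z": 150,"yaw": 0}
    - {"x": -70,"y": 100,"z": 150,"yaw": 0}
    - {"x": -115,"y": 150,"z": 140,"yaw": 0}
    - {"x": -155,"y": 195,"z": 125,"yaw": 0}
    - {"x": -176,"y": 220,"z": 107,"yaw": 0}
    - {"x": -176,"y": 220,"z": 107,"yaw": 0}
  grip: 58

```text
time: 13.8
ee_pos: [0.331, 0.274, 0.164]
tcp_rot: [179.3, -0.5, 89.3]
wrist_force: [-0.0, -0.5, 0.3]
opening: 0.058
```

```bash
python3 caps.py w6; python3 drawer.py scene s6;python3 drawer.py side d6
```

```text
cap [273. 219.] 3323 z 0.062 [329.8 276.2] 23.8 ctr [329.7 276.8  62. ]
cap [403. 382.] 202 z 0.0851 [427.3 151.1] 16.4 ctr [427.2 152.7  85.1]
[0.331 0.274 0.164] [179.31  -0.46  89.33] 13.8 [ 3.970e+01 -1.320e+01 -1.700e+01  8.550e+01 -1.000e-01  1.304e+02]
scene front top ((435.1963806152344, 16.906829833984375), (306.9117736816406, 17.840412139892578), 88.04198455810547) 440
scene cap in drawer [311. 174.] [440.3 116.2] 59.0 0.0739
scene cap in drawer [326. 186.] [502.3 120.3] 24.1 0.0755
scene cap in drawer [314. 202.] [510.6  52.9] 24.0 0.0754
scene case front x 0.576
13.85
side front top ((432.6883544921875, 16.502899169921875), (312.1207580566406, 14.932731628417969), 88.98255157470703) 288
side cap in drawer [278. 196.] [503.8 119.9] 25.9 0.074
side cap in drawer [286. 206.] [508.6  49.7] 24.3 0.0747
side case front x 0.5763
13.9
```

View pics/w6.png

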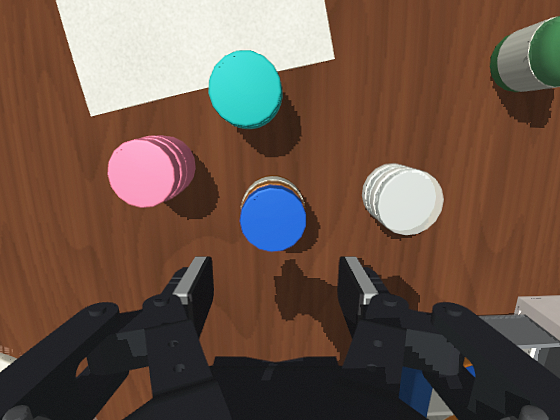

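View pics/s6.png

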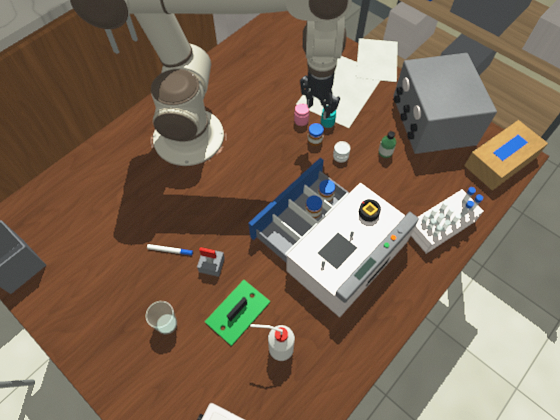

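Emit:
servo_tool:
  steps:
    - {"x": -1,"y": 2,"z": -45,"yaw": 0}
    - {"x": -1,"y": 2,"z": -85,"yaw": 0}
    - {"x": -1,"y": 2,"z": -112,"yaw": 0}
    - {"x": -1,"y": 2,"z": -121,"yaw": 0}
    - {"x": -1,"y": 2,"z": -121,"yaw": 0}
  grip: 66

```text
time: 14.58
ee_pos: [0.3331, 0.2744, 0.0453]
tcp_rot: [179.2, -0.5, 89.0]
wrist_force: [-0.6, -0.6, 1.1]
opening: 0.0663
```

Emit:
servo_tool:
  steps:
    - {"x": 0,"y": 0,"z": 0,"yaw": 0}
    - {"x": 0,"y": 0,"z": 0,"yaw": 0}
    - {"x": 0,"y": 0,"z": 0,"yaw": 0}
  grip: 40

```text
time: 14.95
ee_pos: [0.3339, 0.2748, 0.0469]
tcp_rot: [179.0, -0.6, 89.0]
wrist_force: [-0.2, -1.7, 6.9]
opening: 0.0487
```

Emit:
servo_tool:
  steps:
    - {"x": 0,"y": 0,"z": 40,"yaw": 0}
    - {"x": 0,"y": 0,"z": 90,"yaw": 0}
    - {"x": 0,"y": 0,"z": 145,"yaw": 0}
    - {"x": 20,"y": -20,"z": 165,"yaw": 0}
    - {"x": 60,"y": -60,"z": 165,"yaw": 0}
    - {"x": 100,"y": -105,"z": 165,"yaw": 0}
    - {"x": 130,"y": -155,"z": 165,"yaw": 0}
    - {"x": 155,"y": -210,"z": 165,"yaw": 0}
    - {"x": 170,"y": -260,"z": 165,"yaw": 0}
    - {"x": 180,"y": -292,"z": 165,"yaw": 0}
    - {"x": 180,"y": -292,"z": 165,"yaw": 0}
    - {"x": 180,"y": -292,"z": 165,"yaw": 0}

```text
time: 16.45
ee_pos: [0.5139, -0.0169, 0.2121]
tcp_rot: [179.0, -0.6, 89.0]
wrist_force: [-0.3, 0.5, -0.5]
opening: 0.0491
```

Emit:
servo_tool:
  steps:
    - {"x": -5,"y": -1,"z": -40,"yaw": 0}
    - {"x": -5,"y": -1,"z": -90,"yaw": 0}
    - {"x": -5,"y": -1,"z": -130,"yaw": 0}
    - {"x": -5,"y": -1,"z": -145,"yaw": 0}
    - {"x": -5,"y": -1,"z": -150,"yaw": 0}
    - {"x": -5,"y": -1,"z": -151,"yaw": 0}
    - {"x": -5,"y": -1,"z": -152,"yaw": 0}
    - {"x": -5,"y": -1,"z": -153,"yaw": 0}

```text
time: 17.45
ee_pos: [0.5099, -0.0179, 0.0609]
tcp_rot: [178.9, -0.6, 89.0]
wrist_force: [-1.5, 0.8, 10.7]
opening: 0.049
```

Emit:
servo_tool:
  steps:
    - {"x": 0,"y": 0,"z": 0,"yaw": 0}
    - {"x": 0,"y": 0,"z": 0,"yaw": 0}
    - {"x": 0,"y": 0,"z": 0,"yaw": 0}
    - {"x": 0,"y": 0,"z": 40,"yaw": 0}
    - {"x": 0,"y": 0,"z": 90,"yaw": 0}
    - {"x": 0,"y": 0,"z": 140,"yaw": 0}
    - {"x": -50,"y": 10,"z": 150,"yaw": 0}
    - {"x": -110,"y": 20,"z": 150,"yaw": 0}
    - {"x": -170,"y": 30,"z": 150,"yaw": 0}
    - {"x": -170,"y": 30,"z": 150,"yaw": 0}
  grip: 58

```text
time: 18.7
ee_pos: [0.3374, 0.0124, 0.212]
tcp_rot: [178.7, -0.6, 89.1]
wrist_force: [-0.5, 0.1, 0.1]
opening: 0.0582
```

```bash
python3 drawer.py scene s7;python3 drawer.py side d7; python3 drawer.py wrist w7; python3 -c "
from h import *
o=get_obs();print(o['ee_pos'],o['tcp_rot'],o['q'])"
```

```text
scene front top ((434.3585510253906, 18.267227172851562), (310.3805236816406, 15.354778289794922), 88.94682312011719) 425
scene cap in drawer [305. 180.] [441.2  89.3] 45.5 0.0752
scene cap in drawer [326. 186.] [501.9 120.7] 24.8 0.0753
scene cap in drawer [314. 202.] [508.3  51.2] 24.4 0.0756
scene cap in drawer [298. 218.] [510.6 -18. ] 24.5 0.0753
scene case front x 0.5758
18.7
side front top ((433.02496337890625, 15.579803466796875), (311.33050537109375, 14.370738983154297), 88.7456283569336) 295
side cap in drawer [278. 196.] [503.7 120.1] 26.1 0.0743
side cap in drawer [286. 206.] [510.   50.7] 24.6 0.0743
side cap in drawer [294. 219.] [510.4 -17. ] 26.2 0.0743
side case front x 0.5771
18.75
wrist front top ((432.43414306640625, 54.630062103271484), (213.03567504882812, 15.85411262512207), 88.88935852050781) 6592
wrist cap in drawer [477.  71.] [501.  120.3] 24.4 0.076
wrist cap in drawer [475. 158.] [507.9  52.7] 24.3 0.0759
wrist cap in drawer [466. 238.] [508.6 -16.5] 24.0 0.0759
wrist case front x 0.5726
18.8
[0.34042988 0.01203999 0.21103043] [178.81917919  -0.62600532  89.01373201] [  1.58368715 -25.65569568 -20.83806493  93.60986839   0.57229673
  92.58243828]
```

View pics/w7.png

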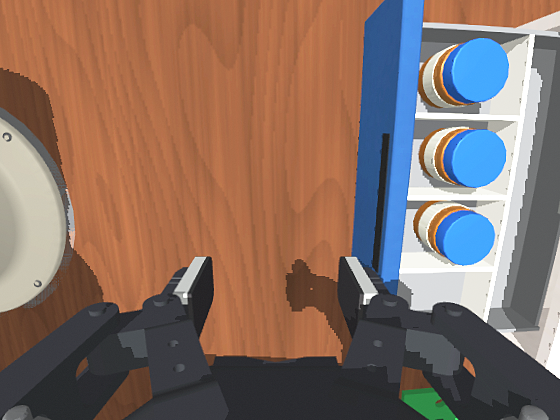

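View pics/d7.png

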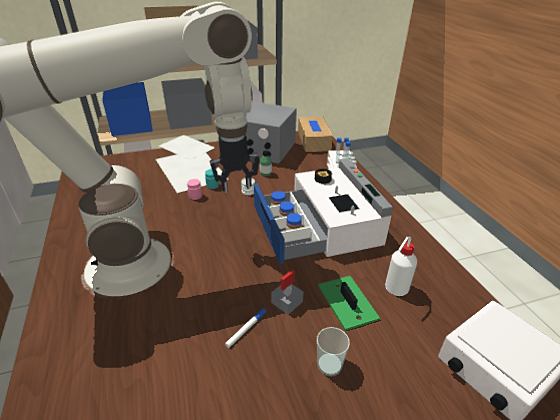

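Emit:
servo_tool:
  steps:
    - {"x": 10,"y": 5,"z": -40,"yaw": 0}
    - {"x": 20,"y": 5,"z": -90,"yaw": 0}
    - {"x": 30,"y": 5,"z": -122,"yaw": 0}
    - {"x": 45,"y": 5,"z": -126,"yaw": 0}
    - {"x": 58,"y": 5,"z": -126,"yaw": 0}
    - {"x": 63,"y": 5,"z": -126,"yaw": 0}
    - {"x": 68,"y": 5,"z": -126,"yaw": 0}
    - {"x": 73,"y": 5,"z": -126,"yaw": 0}
    - {"x": 78,"y": 5,"z": -126,"yaw": 0}
    - {"x": 83,"y": 5,"z": -126,"yaw": 0}
    - {"x": 88,"y": 5,"z": -126,"yaw": 0}
    - {"x": 94,"y": 5,"z": -126,"yaw": 0}
  grip: 0

```text
time: 20.35
ee_pos: [0.4347, 0.017, 0.0851]
tcp_rot: [178.8, -0.6, 89.0]
wrist_force: [-1.2, -1.4, 0.1]
opening: 0.0002
```

Emit:
servo_tool:
  steps:
    - {"x": 6,"y": 0,"z": 0,"yaw": 0}
    - {"x": 13,"y": 0,"z": 0,"yaw": 0}
    - {"x": 20,"y": 0,"z": 0,"yaw": 0}
    - {"x": 28,"y": 0,"z": 0,"yaw": 0}
    - {"x": 36,"y": 0,"z": 0,"yaw": 0}
    - {"x": 43,"y": 0,"z": 0,"yaw": 0}
    - {"x": 50,"y": 0,"z": 0,"yaw": 0}
    - {"x": 56,"y": 0,"z": 0,"yaw": 0}
    - {"x": 62,"y": 0,"z": 0,"yaw": 0}
    - {"x": 68,"y": 0,"z": 0,"yaw": 0}
    - {"x": 73,"y": 0,"z": 0,"yaw": 0}
    - {"x": 77,"y": 0,"z": 0,"yaw": 0}

```text
time: 21.85
ee_pos: [0.512, 0.017, 0.0851]
tcp_rot: [178.8, -0.6, 89.0]
wrist_force: [-1.1, 0.2, 1.3]
opening: -0.0002
```

```bash
python3 drawer.py side d8;python3 drawer.py scene s8
```

```text
side front top ((529.9033203125, -61.404205322265625), (50.238277435302734, 156.15713500976562), 13.131690979003906) 165
side cap in drawer [306. 229.] [525.1 -65. ] 77.4 0.0744
side case front x 0.5142
21.85
scene front top ((534.896240234375, 15.36376953125), (309.1410217285156, 14.661569595336914), 88.98688507080078) 387
scene cap in drawer [336. 194.] [541.5 121.6] 48.5 0.0759
scene cap in drawer [296. 233.] [536.1 -55.3] 84.5 0.0755
scene case front x 0.5299
21.9
```

View pics/d8.png

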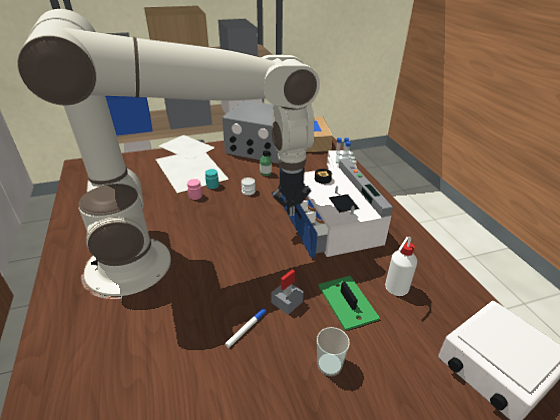

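Emit:
servo_tool:
  steps:
    - {"x": 4,"y": 0,"z": 0,"yaw": 0}
    - {"x": 8,"y": 0,"z": 0,"yaw": 0}
    - {"x": 12,"y": 0,"z": 0,"yaw": 0}
    - {"x": 15,"y": 0,"z": 0,"yaw": 0}
    - {"x": 18,"y": 0,"z": 0,"yaw": 0}
    - {"x": 21,"y": 0,"z": 0,"yaw": 0}
    - {"x": 24,"y": 0,"z": 0,"yaw": 0}
    - {"x": 27,"y": 0,"z": 0,"yaw": 0}
    - {"x": 29,"y": 0,"z": 0,"yaw": 0}
    - {"x": 31,"y": 0,"z": 0,"yaw": 0}
    - {"x": 32,"y": 0,"z": 0,"yaw": 0}

```text
time: 23.32
ee_pos: [0.5435, 0.0171, 0.0849]
tcp_rot: [178.9, -0.6, 89.0]
wrist_force: [-10.9, -2.1, 5.7]
opening: 0.0002
```

Emit:
servo_tool:
  steps:
    - {"x": 1,"y": 0,"z": 0,"yaw": 0}
    - {"x": 2,"y": 0,"z": 0,"yaw": 0}

```text
time: 23.58
ee_pos: [0.5436, 0.0171, 0.085]
tcp_rot: [179.1, -0.6, 89.0]
wrist_force: [-19.6, -2.5, 10.4]
opening: -0.0001
```

```bash
python3 drawer.py scene s9
```

```text
scene front top ((565.2350463867188, 15.526275634765625), (309.4742126464844, 13.579651832580566), 88.8196029663086) 342
scene case front x 0.5483
23.575
```

Emit:
servo_tool:
  steps:
    - {"x": -10,"y": 0,"z": 0,"yaw": 0}
    - {"x": -40,"y": 0,"z": 10,"yaw": 0}
    - {"x": -90,"y": 0,"z": 60,"yaw": 0}
    - {"x": -90,"y": 0,"z": 110,"yaw": 0}
    - {"x": -80,"y": -30,"z": 170,"yaw": 0}
    - {"x": -70,"y": -80,"z": 180,"yaw": 0}
    - {"x": -60,"y": -120,"z": 180,"yaw": 0}
    - {"x": -60,"y": -120,"z": 180,"yaw": 0}
    - {"x": -60,"y": -120,"z": 180,"yaw": 0}

```text
time: 24.75
ee_pos: [0.4835, -0.1026, 0.2648]
tcp_rot: [179.1, -0.7, 89.0]
wrist_force: [-0.2, 0.2, -0.1]
opening: -0.0001
```

```bash
python3 drawer.py scene s10; python3 drawer.py side d10; python3 drawer.py wrist w10; python3 - <<'E'
from h import *
for n,f in (('scene','s10'),('side','d10')):
    z=np.load('pics/%s.npz'%f);W=cloud(n,z['d']);x,y,h=W[...,0],W[...,1],W[...,2]
    m=(h>.111)&(h<.12)&(x>.5)&(x<.66)&(y<.1)&(y>.0)
    p=z['p'];hsv=cv2.cvtColor(p,cv2.COLOR_RGB2HSV);m&=hsv[...,1]<60
    for yc in (.02,.05,.08): 
        mm=m&(abs(y-yc)<.01); print(n,yc,np.percentile(W[mm][:,0],[0,2,5]))
E
```

```text
scene front top ((565.0303955078125, 14.946380615234375), (308.8357238769531, 14.877981185913086), 89.13651275634766) 404
scene case front x 0.576
24.75
side front top ((565.1779174804688, 13.429183959960938), (312.9425964355469, 16.45905113220215), 88.85614776611328) 256
side cap in drawer [308. 215.] [560.9  11.7] 154.0 0.074
side case front x 0.5767
24.8
wrist front top ((562.5225830078125, -36.74946594238281), (205.60482788085938, 15.681196212768555), 88.93531036376953) 4547
wrist cap in drawer [348. 126.] [555.4 -30.8] 106.3 0.0731
wrist case front x 0.5751
24.85
scene 0.02 [0.57822916 0.57955714 0.58225322]
scene 0.05 [0.5777726  0.58002287 0.58131515]
scene 0.08 [0.57819682 0.5791131  0.58216298]
side 0.02 [0.57793699 0.57858103 0.58029026]
side 0.05 [0.57824269 0.57881163 0.58239351]
side 0.08 [0.5793822  0.57984347 0.58130351]
```

View pics/w10.png

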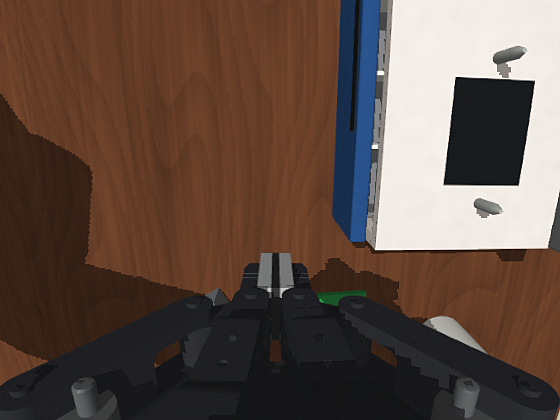

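View pics/s10.png

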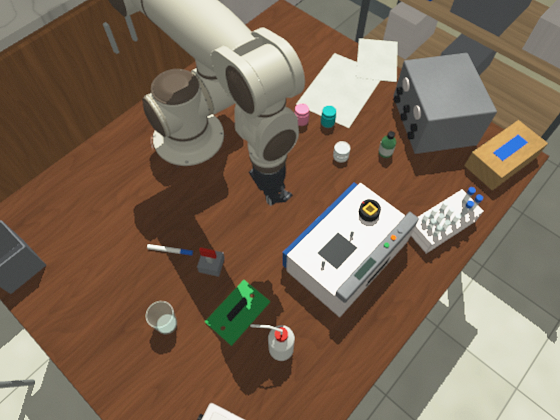

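Emit:
servo_tool:
  steps:
    - {"x": 10,"y": 50,"z": 0,"yaw": 0}
    - {"x": 25,"y": 100,"z": -20,"yaw": 0}
    - {"x": 38,"y": 117,"z": -70,"yaw": 0}
    - {"x": 41,"y": 117,"z": -120,"yaw": 0}
    - {"x": 41,"y": 117,"z": -157,"yaw": 0}
    - {"x": 48,"y": 117,"z": -157,"yaw": 0}
    - {"x": 55,"y": 117,"z": -157,"yaw": 0}
    - {"x": 58,"y": 117,"z": -157,"yaw": 0}
    - {"x": 60,"y": 117,"z": -157,"yaw": 0}
    - {"x": 62,"y": 117,"z": -157,"yaw": 0}
    - {"x": 63,"y": 117,"z": -157,"yaw": 0}

```text
time: 26.28
ee_pos: [0.5466, 0.0149, 0.1082]
tcp_rot: [179.1, -0.6, 89.1]
wrist_force: [-1.1, -0.3, 0.6]
opening: 0.0002
```

Emit:
servo_tool:
  steps:
    - {"x": 1,"y": 0,"z": 0,"yaw": 0}
    - {"x": 2,"y": 0,"z": 0,"yaw": 0}
    - {"x": 2,"y": 0,"z": 0,"yaw": 0}

```text
time: 26.65
ee_pos: [0.5485, 0.0149, 0.1082]
tcp_rot: [179.1, -0.6, 89.1]
wrist_force: [-1.2, -0.2, 0.7]
opening: -0.0001
```

Emit:
servo_tool:
  steps:
    - {"x": 1,"y": 0,"z": 0,"yaw": 0}
    - {"x": 2,"y": 0,"z": 0,"yaw": 0}
    - {"x": 3,"y": 0,"z": 0,"yaw": 0}

```text
time: 27.02
ee_pos: [0.549, 0.0149, 0.108]
tcp_rot: [179.4, -0.6, 89.1]
wrist_force: [-19.0, -0.5, 10.1]
opening: 0.0003
```

```bash
python3 drawer.py scene s11
```

```text
scene front top ((568.424072265625, 15.521484375), (311.8424987792969, 9.024948120117188), 88.93938446044922) 214
scene case front x 0.5752
27.025
```

Emit:
servo_tool:
  steps:
    - {"x": -8,"y": 0,"z": 0,"yaw": 0}
    - {"x": -30,"y": 0,"z": 20,"yaw": 0}
    - {"x": -60,"y": 0,"z": 70,"yaw": 0}
    - {"x": -60,"y": -30,"z": 125,"yaw": 0}
    - {"x": -60,"y": -80,"z": 150,"yaw": 0}
    - {"x": -60,"y": -120,"z": 157,"yaw": 0}
    - {"x": -60,"y": -120,"z": 157,"yaw": 0}
    - {"x": -60,"y": -120,"z": 157,"yaw": 0}

```text
time: 28.08
ee_pos: [0.4889, -0.105, 0.2648]
tcp_rot: [179.4, -0.6, 89.0]
wrist_force: [0.1, 0.6, -1.0]
opening: 0.0001
```

```bash
python3 drawer.py scene s12; python3 drawer.py side d12; python3 drawer.py wrist w12
```

```text
scene front top ((567.76025390625, 14.01861572265625), (307.96392822265625, 11.686239242553711), 88.46473693847656) 257
scene case front x 0.5761
28.075
side front top ((568.9075317382812, 11.105911254882812), (307.35858154296875, 14.791513442993164), 88.91431427001953) 254
side cap in drawer [310. 215.] [566.7  13.6] 156.7 0.0743
side case front x 0.5766
28.125
wrist front top ((567.3286743164062, -38.03358459472656), (202.77500915527344, 15.755704879760742), 88.95489501953125) 4525
wrist cap in drawer [349. 124.] [560.2 -32.6] 105.1 0.0731
wrist case front x 0.5753
28.175
```

View pics/w12.png

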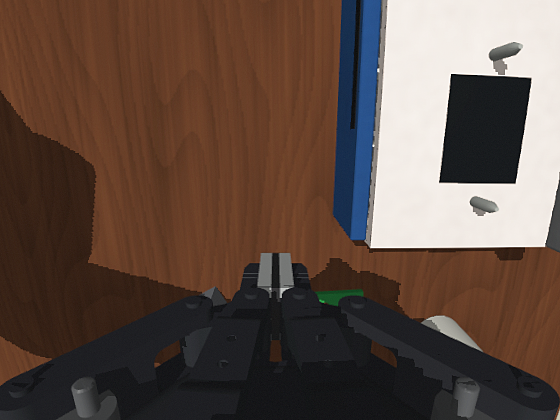

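View pics/s12.png

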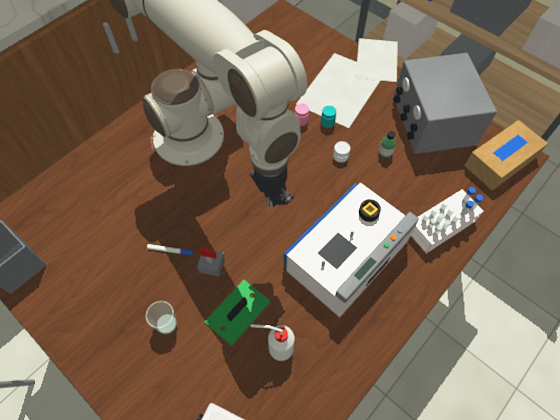

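```bash
python3 - <<'E'
from h import *
p=np.load('pics/w12.npz')['p']
save('w12z',cv2.resize(p[60:260,320:420],None,fx=5,fy=3,interpolation=cv2.INTER_NEAREST))
z=np.load('pics/w12.npz'); o={'ee_pos':z['ee_pos'],'tcp_rot':z['tcp_rot']};W=cloud('wrist',z['d'],o)
for r in (90,120,150,180,210):
    print(r,[(c,tuple(z['p'][r,c]),W[r,c].round(4)) for c in range(355,386,2)][:16:1])
E
```

```text
90 [(355, (np.uint8(15), np.uint8(15), np.uint8(14)), array([ 0.5608, -0.0067,  0.0874])), (357, (np.uint8(28), np.uint8(45), np.uint8(70)), array([ 0.5606, -0.0076,  0.0956])), (359, (np.uint8(35), np.uint8(67), np.uint8(117)), array([ 0.5611, -0.0081,  0.1001])), (361, (np.uint8(43), np.uint8(82), np.uint8(140)), array([ 0.5625, -0.0082,  0.1014])), (363, (np.uint8(42), np.uint8(83), np.uint8(140)), array([ 0.5641, -0.0082,  0.1015])), (365, (np.uint8(42), np.uint8(83), np.uint8(140)), array([ 0.5662, -0.0081,  0.0999])), (367, (np.uint8(39), np.uint8(80), np.uint8(137)), array([ 0.5678, -0.0081,  0.1004])), (369, (np.uint8(41), np.uint8(83), np.uint8(138)), array([ 0.5694, -0.0082,  0.1006])), (371, (np.uint8(41), np.uint8(81), np.uint8(138)), array([ 0.5712, -0.0081,  0.1005])), (373, (np.uint8(42), np.uint8(82), np.uint8(139)), array([ 0.5725, -0.0083,  0.1017])), (375, (np.uint8(29), np.uint8(69), np.uint8(121)), array([ 0.5749, -0.008 ,  0.0995])), (377, (np.uint8(86), np.uint8(83), np.uint8(80)), array([0.6032, 0.0015, 0.0135])), (379, (np.uint8(143), np.uint8(137), np.uint8(
[... 5314 characters left out ...]
), np.uint8(133), np.uint8(129)), array([ 0.5738, -0.1094,  0.1092])), (373, (np.uint8(195), np.uint8(184), np.uint8(177)), array([ 0.5738, -0.108 ,  0.115 ])), (375, (np.uint8(244), np.uint8(238), np.uint8(233)), array([ 0.5754, -0.108 ,  0.1153])), (377, (np.uint8(242), np.uint8(236), np.uint8(229)), array([ 0.5775, -0.1083,  0.1143])), (379, (np.uint8(242), np.uint8(236), np.uint8(230)), array([ 0.579 , -0.1081,  0.115 ])), (381, (np.uint8(241), np.uint8(235), np.uint8(230)), array([ 0.5808, -0.1081,  0.115 ])), (383, (np.uint8(242), np.uint8(235), np.uint8(230)), array([ 0.5823, -0.108 ,  0.1157])), (385, (np.uint8(242), np.uint8(235), np.uint8(230)), array([ 0.5843, -0.1082,  0.1151]))]
```

View pics/w12z.png

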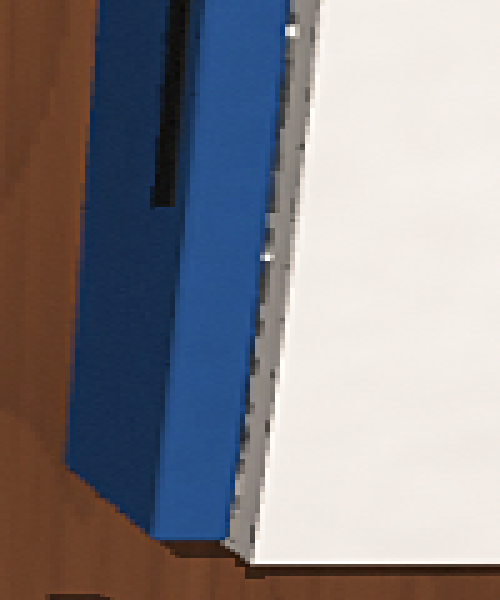

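```bash
python3 - <<'E'
from h import *
for n,f in (('scene','scene0'),('side','side0')):
    z=np.load('pics/%s.npz'%f);W=cloud(n,z['d']);p=z['p']
    hsv=cv2.cvtColor(p,cv2.COLOR_RGB2HSV);H,S,V=[hsv[...,i] for i in range(3)]
    m=(H>45)&(H<80)&(S>120)&(W[...,2]<.02)&(W[...,1]<-.2)
    m=cv2.morphologyEx(m.astype(np.uint8),cv2.MORPH_OPEN,np.ones((3,3)))
    k,l,st,c=cv2.connectedComponentsWithStats(m);i=1+np.argmax(st[1:,4])
    ct=max(cv2.findContours((l==i).astype(np.uint8),0,1)[0],key=len).reshape(-1,2)
    P=onplane(n,ct,.008); print(n,'plate',cv2.minAreaRect(np.float32(P[:,:2]*1000)))
    x,y,h=W[...,0],W[...,1],W[...,2]
    m=(V<60)&(h>.03)&(h<.06)&(x>.5)&(x<.62)&(y<-.24)&(y>-.4)
    print('bar',cv2.minAreaRect(np.float32(W[m][:,:2]*1000)),m.sum())
    m=((H<6)|(H>174))&(S>150)&(h>.095)&(h<.115)&(x<.5)
    print('paddle top',cv2.minAreaRect(np.float32(W[m][:,:2]*1000)),m.sum(),np.median(W[m],0))
    m=(S<40)&(h>.034)&(h<.046)&(abs(x-.40)<.06)&(abs(y+.275)<.06)
    print('stand top',cv2.minAreaRect(np.float32(W[m][:,:2]*1000)),m.sum())
E
```

```text
scene plate ((556.7628784179688, -324.5747375488281), (100.8709487915039, 160.341064453125), 2.1762804985046387)
bar ((558.453857421875, -326.5311584472656), (8.780076026916504, 66.56910705566406), 0.8310742974281311) 68
paddle top ((399.66455078125, -274.19268798828125), (43.5118408203125, 12.165763854980469), 26.985836029052734) 70 [ 0.39995279 -0.2748979   0.10387137]
stand top ((399.44671630859375, -274.9984130859375), (59.99382400512695, 64.14873504638672), 28.72827911376953) 288
side plate ((553.9525146484375, -326.6343688964844), (101.59487915039062, 162.36448669433594), 2.103574275970459)
bar ((553.642333984375, -325.164794921875), (12.179835319519043, 69.13927459716797), 0.7152981162071228) 140
paddle top ((399.1159362792969, -276.5975341796875), (46.29032897949219, 11.80145263671875), 25.1632080078125) 76 [ 0.39905754 -0.27714454  0.10319657]
stand top ((400.2007751464844, -275.24652099609375), (63.58589553833008, 61.61581039428711), 29.548734664916992) 327
```

Emit:
servo_tool:
  steps:
    - {"x": 0,"y": 20,"z": 0,"yaw": 10.5}
    - {"x": 0,"y": 40,"z": 0,"yaw": 21}
    - {"x": 0,"y": 60,"z": 0,"yaw": 31.5}
    - {"x": 0,"y": 80,"z": 0,"yaw": 42}
    - {"x": 0,"y": 100,"z": 0,"yaw": 52.5}
    - {"x": 0,"y": 119,"z": -20,"yaw": 63}
    - {"x": 5,"y": 119,"z": -60,"yaw": 73.5}
    - {"x": 15,"y": 119,"z": -100,"yaw": 84}
    - {"x": 25,"y": 119,"z": -140,"yaw": 90}
    - {"x": 35,"y": 119,"z": -165,"yaw": 90}
    - {"x": 41,"y": 119,"z": -165,"yaw": 90}
    - {"x": 41,"y": 119,"z": -165,"yaw": 90}

```text
time: 29.72
ee_pos: [0.5304, 0.0152, 0.1008]
tcp_rot: [179.5, -0.6, 179.2]
wrist_force: [0.9, -0.3, 0.8]
opening: 0.0002
```

Emit:
servo_tool:
  steps:
    - {"x": 5,"y": 0,"z": 0,"yaw": 0}
    - {"x": 10,"y": 0,"z": 0,"yaw": 0}
    - {"x": 14,"y": 0,"z": 0,"yaw": 0}
    - {"x": 16,"y": 0,"z": 0,"yaw": 0}
    - {"x": 18,"y": 0,"z": 0,"yaw": 0}
    - {"x": 19,"y": 0,"z": 0,"yaw": 0}
    - {"x": 20,"y": 0,"z": 0,"yaw": 0}
    - {"x": 21,"y": 0,"z": 0,"yaw": 0}

```text
time: 30.72
ee_pos: [0.5513, 0.0152, 0.1008]
tcp_rot: [179.5, -0.6, 179.2]
wrist_force: [-4.8, 0.3, 2.4]
opening: 0.0001
```

Emit:
servo_tool:
  steps:
    - {"x": 0.5,"y": 0,"z": 0,"yaw": 0}
    - {"x": 1,"y": 0,"z": 0,"yaw": 0}
    - {"x": 1.5,"y": 0,"z": 0,"yaw": 0}

```text
time: 31.1
ee_pos: [0.5513, 0.0152, 0.1008]
tcp_rot: [179.5, -0.8, 179.2]
wrist_force: [-11.6, -0.4, 5.3]
opening: 0.0001
```

Emit:
servo_tool:
  steps:
    - {"x": -15,"y": 0,"z": 0,"yaw": 0}
    - {"x": -50,"y": -10,"z": 30,"yaw": -10}
    - {"x": -80,"y": -40,"z": 80,"yaw": -20}
    - {"x": -90,"y": -90,"z": 130,"yaw": -30}
    - {"x": -85,"y": -145,"z": 160,"yaw": -40}
    - {"x": -75,"y": -200,"z": 160,"yaw": -50}
    - {"x": -60,"y": -250,"z": 160,"yaw": -60}
    - {"x": -40,"y": -300,"z": 160,"yaw": -70}
    - {"x": -20,"y": -330,"z": 150,"yaw": -80}
    - {"x": 0,"y": -341,"z": 130,"yaw": -88}
    - {"x": 0,"y": -341,"z": 130,"yaw": -88}
    - {"x": 0,"y": -341,"z": 130,"yaw": -88}
  grip: 60

```text
time: 32.6
ee_pos: [0.5511, -0.3254, 0.2314]
tcp_rot: [179.4, -0.8, 91.3]
wrist_force: [0.1, -0.6, 0.6]
opening: 0.0601
```

```bash
python3 drawer.py scene s13; python3 - <<'E'
from h import *
o,p,d=snap('wrist','w13'); print(o['ee_pos'],o['tcp_rot'],o['q'])
W=cloud('wrist',d,o);x,y,h=W[...,0],W[...,1],W[...,2]
hsv=cv2.cvtColor(p,cv2.COLOR_RGB2HSV);H,S,V=[hsv[...,i] for i in range(3)]
m=(V<70)&(h>.038)&(h<.05)&(x>.5)&(x<.62)&(y<-.24)&(y>-.4)
print('bar',cv2.minAreaRect(np.float32(W[m][:,:2]*1000)),m.sum())
m=(H>45)&(H<80)&(S>120)&(h<.02)
ct=max(cv2.findContours(m.astype(np.uint8),0,1)[0],key=len).reshape(-1,2)
P=onplane('wrist',ct,.008,o); print('plate',cv2.minAreaRect(np.float32(P[:,:2]*1000)))
# spout
a,b=rays('scene',[[251,326]])[:2]
z0=np.load('pics/scene0.npz');W0=cloud('scene',z0['d'])
m=(W0[...,2]>.12)&(W0[...,1]<-.2)&(W0[...,0]>.5)
P=W0[m];i=P[:,0].argmin();print('spout minx',P[i],'miny',P[P[:,1].argmin()],'maxy',P[P[:,1].argmax()])
E
```

```text
scene front top ((568.1031494140625, 16.302719116210938), (311.7071838378906, 10.433130264282227), 88.90474700927734) 259
scene case front x 0.576
32.6
[ 0.5511228  -0.32536184  0.23197914] [179.39965268  -0.74266547  91.30509334] [-30.94571243  17.31705082  21.98319604  94.5546863    0.94843385
  57.75400768]
bar ((554.32568359375, -324.1602783203125), (10.807005882263184, 69.7354736328125), 1.6942139863967896) 781
plate ((554.389892578125, -324.8364562988281), (100.66183471679688, 160.26246643066406), 1.8960105180740356)
spout minx [ 0.65103404 -0.35779405  0.18853741] miny [ 0.90281848 -0.53349095  1.27562758] maxy [ 0.71516404 -0.29466172  0.12050336]
```

View pics/w13.png

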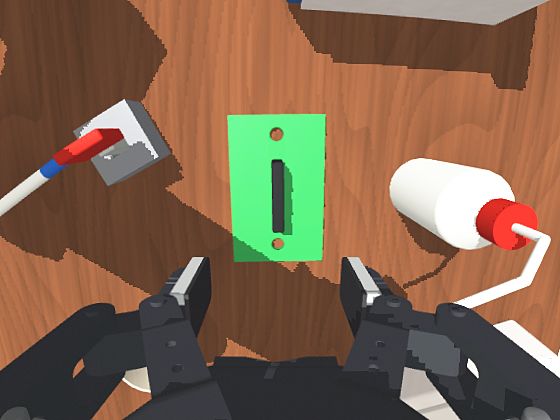

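View pics/s13.png

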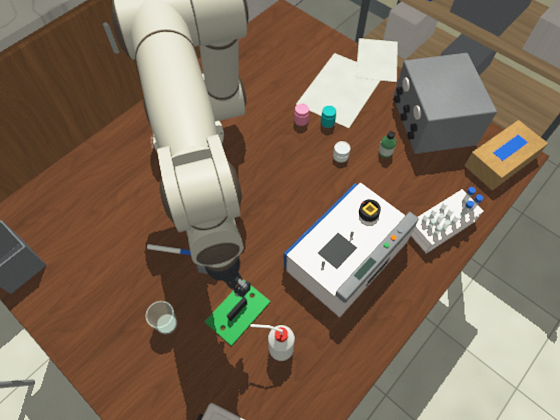

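Emit:
servo_tool:
  steps:
    - {"x": 3,"y": 1,"z": -50,"yaw": 0.5}
    - {"x": 3,"y": 1,"z": -100,"yaw": 0.5}
    - {"x": 3,"y": 1,"z": -145,"yaw": 0.5}
    - {"x": 3,"y": 1,"z": -175,"yaw": 0.5}
    - {"x": 3,"y": 1,"z": -192,"yaw": 0.5}
    - {"x": 3,"y": 1,"z": -192,"yaw": 0.5}
    - {"x": 3,"y": 1,"z": -192,"yaw": 0.5}
  grip: 45

```text
time: 33.58
ee_pos: [0.5549, -0.3247, 0.0421]
tcp_rot: [179.3, -0.6, 91.8]
wrist_force: [0.3, 0.1, -0.6]
opening: 0.0448
```

Emit:
servo_tool:
  steps:
    - {"x": 0,"y": 0,"z": 0,"yaw": 0}
    - {"x": 0,"y": 0,"z": 0,"yaw": 0}
    - {"x": 0,"y": 0,"z": 0,"yaw": 0}
    - {"x": 0,"y": 0,"z": 0,"yaw": 0}
  grip: 4
  grip_force: 60

```text
time: 34.08
ee_pos: [0.5556, -0.3252, 0.0437]
tcp_rot: [179.1, -0.6, 91.8]
wrist_force: [-0.7, 0.2, 6.3]
opening: 0.0104
```

Emit:
servo_tool:
  steps:
    - {"x": 0,"y": 0,"z": 20,"yaw": 0}
    - {"x": 0,"y": 0,"z": 60,"yaw": 0}
    - {"x": 0,"y": 0,"z": 110,"yaw": 0}
    - {"x": 0,"y": 0,"z": 160,"yaw": 0}
    - {"x": 0,"y": 0,"z": 190,"yaw": -1}
    - {"x": 0,"y": 0,"z": 190,"yaw": -3}
    - {"x": 0,"y": 0,"z": 190,"yaw": -3}

```text
time: 34.95
ee_pos: [0.5553, -0.325, 0.2324]
tcp_rot: [179.2, -0.6, 88.8]
wrist_force: [-1.0, -0.0, -2.4]
opening: 0.011
```

```bash
cat > pins.py <<'E'
from h import *
def pins(n,f,lo=.122,hi=.150):
    z=np.load('pics/%s.npz'%f); o={'ee_pos':z['ee_pos'],'tcp_rot':z['tcp_rot']} if 'ee_pos' in z else None
    W=cloud(n,z['d'],o);x,y,h=W[...,0],W[...,1],W[...,2]
    m=(h>lo)&(h<hi)&(x>.62)&(x<.72)&(y>-.12)&(y<.075)
    k,l,st,c=cv2.connectedComponentsWithStats(m.astype(np.uint8),connectivity=8)
    for i in range(1,k):
        if st[i,4]>3:
            P=W[l==i]; print(n,f,'pin',c[i].round(),st[i,4],'mean',(P.mean(0)*1000).round(1),'min',(P.min(0)*1000).round(1),'max',(P.max(0)*1000).round(1))
    # collar
    m=(h>.1395)&(h<.147)&(x>.62)&(x<.70)&(y>.075)&(y<.15)
    if m.sum()>20: cc,r=cv2.minEnclosingCircle(np.float32(W[m][:,:2]*1000)); print(n,f,'collar',np.round(cc,1),round(r,1),m.sum())
if __name__=='__main__':
    for n,f in (('scene','scene0'),('scene','s13'),('scene','s10'),('side','side0'),('side','d10'),('wrist','w12'),('wrist','w10'),('wrist','w1'),('wrist','w13')): pins(n,f)
    o,p,d=snap('wrist','w14'); print(o['ee_pos'],o['tcp_rot'])
    o,p,d=snap('side','d14')
E
python3 pins.py
```

```text
scene scene0 pin [351. 232.] 17 mean [667.1  17.1 137.2] min [662.2  14.  126.9] max [670.6  21.9 144.2]
scene scene0 pin [322. 262.] 19 mean [ 665.1 -102.7  136. ] min [ 660.4 -106.1  122.5] max [668.3 -99.  144. ]
scene scene0 collar [657.9 108.3] 30.4 149
scene s13 pin [351. 232.] 17 mean [667.1  16.8 137.6] min [661.7  13.9 124.8] max [670.8  22.8 146.5]
scene s13 pin [322. 262.] 19 mean [ 665.3 -103.1  136.9] min [ 659.8 -106.2  123.2] max [668.5 -97.3 147. ]
scene s13 collar [658.1 108.6] 30.2 149
scene s10 pin [351. 233.] 19 mean [667.3  17.2 135.5] min [661.6  13.6 123. ] max [670.8  21.1 147.4]
scene s10 pin [322. 262.] 18 mean [ 664.9 -102.5  136.3] min [ 660.  -105.1  124.6] max [668.5 -98.7 145.6]
scene s10 collar [658.6 108.6] 30.0 140
side side0 pin [336. 189.] 19 mean [666.   16.9 132.3] min [661.   12.  122.6] max [670.6  21.8 142.4]
side side0 pin [352. 209.] 20 mean [ 663.5 -103.8  133.3] min [ 659.6 -107.4  124. ] max [ 668.5 -100.6  146.9]
side side0 collar [659.  107.3] 31.5 63
side d10 pin [336. 189.] 17 mean [665.8  16.6 132.8] min [662.4  12.2 122.9] max [670.   20.4 144.2]
side d10 pin [352. 209.] 19 mean [ 663.6 -103.9  133.9] min [ 659.7 -108.4  124.4] max [670.3 -97.5 145.9]
side d10 collar [658.9 107.4] 31.0 69
wrist w12 pin [507.  50.] 329 mean [663.4  17.8 135.2] min [659.7  13.4 122. ] max [669.1  23.1 146.4]
wrist w12 pin [486. 205.] 246 mean [ 661.1 -100.3  135.1] min [ 657.8 -105.6  122.1] max [667.  -96.3 146.9]
wrist w10 pin [511.  54.] 335 mean [663.4  17.8 135. ] min [660.5  13.4 122. ] max [670.1  23.3 146.6]
wrist w10 pin [490. 207.] 242 mean [ 661.1 -100.4  135.4] min [ 657.8 -105.9  122.5] max [666.4 -96.4 146. ]
wrist w1 collar [657.1 109.2] 30.4 1249
[ 0.55529214 -0.32499444  0.23241052] [179.22837875  -0.61513038  88.77845023]
```

View pics/w14.png

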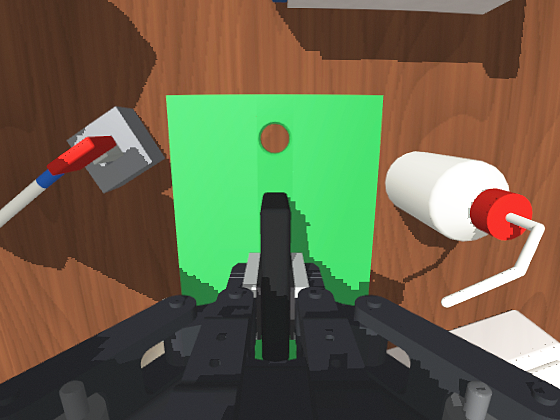

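View pics/d14.png

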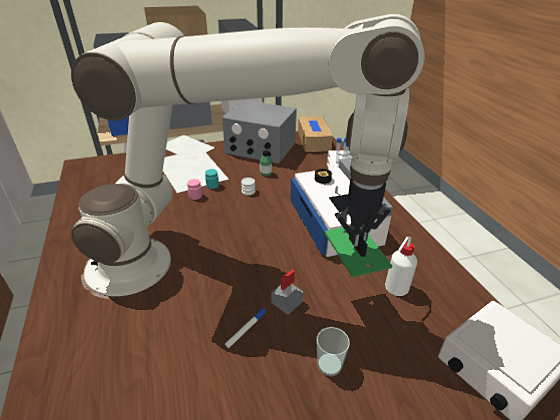

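```bash
cat > hole.py <<'E'
from h import *
def hole(f,ztop):
    z=np.load('pics/%s.npz'%f); o={'ee_pos':z['ee_pos'],'tcp_rot':z['tcp_rot']};p=z['p']
    hsv=cv2.cvtColor(p,cv2.COLOR_RGB2HSV);H,S,V=[hsv[...,i] for i in range(3)]
    W=cloud('wrist',z['d'],o)
    m=((H>45)&(H<80)&(S>100)&(abs(W[...,2]-ztop)<.015)).astype(np.uint8)
    print('plate top z med',np.median(W[m>0][:,2]))
    ct,hi=cv2.findContours(m,cv2.RETR_CCOMP,cv2.CHAIN_APPROX_NONE)
    for c,hh in zip(ct,hi[0]):
        if hh[3]>=0 and len(c)>25:
            P=onplane('wrist',c.reshape(-1,2),ztop,o);cc,r=cv2.minEnclosingCircle(np.float32(P[:,:2]*1000))
            print('hole px',c.reshape(-1,2).mean(0).round(1),'world',np.round(cc,1),'r',round(r,2),'rel tcp',np.round(np.array(cc)-o['ee_pos'][:2]*1000,1),P[:,:2].mean(0).round(4))
    # far edge of plate
    yy=np.where(m.sum(1)>100)[0][0]; 
    ext=max(ct,key=len).reshape(-1,2); P=onplane('wrist',ext,ztop,o)
    # left/right edges & far edge lines
    e=P[P[:,1]>P[:,1].max()-.003]; print('far edge slope deg',np.degrees(np.polyfit(e[:,0],e[:,1],1)[0]).round(2),'y',e[:,1].mean().round(4))
    for side in (-1,1):
        xm=np.median(P[:,0]); 
        e=P[(P[:,0]*side>(P[:,0]*side).max()-.006)&(P[:,1]<P[:,1].max()-.01)&(P[:,1]>P[:,1].max()-.07)]
        print('edge x',e[:,0].mean().round(4),'slope',np.degrees(np.polyfit(e[:,1],e[:,0],1)[0]).round(2))
if __name__=='__main__':
    import sys; hole(sys.argv[1],float(sys.argv[2]))
E
python3 hole.py w14 0.1967
```

```text
plate top z med 0.19683828825993205
hole px [274.5 138. ] world [ 555.7 -264.2] r 7.29 rel tcp [ 0.4 60.8] [ 0.5558 -0.2644]
far edge slope deg -1.02 y -0.2447
edge x 0.5057 slope 1.38
edge x 0.6053 slope 1.16
```

Emit:
servo_tool:
  steps:
    - {"x": 0,"y": 45,"z": 0,"yaw": 0}
    - {"x": 0,"y": 100,"z": 0,"yaw": 0}
    - {"x": 0,"y": 155,"z": 0,"yaw": 0}
    - {"x": 20,"y": 205,"z": 0,"yaw": 0}
    - {"x": 50,"y": 245,"z": 0,"yaw": 0}
    - {"x": 85,"y": 270,"z": -5,"yaw": 0}
    - {"x": 105,"y": 280,"z": -15,"yaw": 0}
    - {"x": 109,"y": 282,"z": -25,"yaw": 0}
    - {"x": 109,"y": 282,"z": -32,"yaw": 0}
    - {"x": 109,"y": 282,"z": -32,"yaw": 0}
    - {"x": 109,"y": 282,"z": -32,"yaw": 0}

```text
time: 36.42
ee_pos: [0.6637, -0.0435, 0.2005]
tcp_rot: [179.3, -0.6, 88.8]
wrist_force: [-0.9, 0.3, -1.7]
opening: 0.0111
```

```bash
python3 - <<'E'
from h import *
o,p,d=snap('wrist','w15'); print(o['ee_pos'],o['tcp_rot'],o['q'])
snap('side','d15');snap('scene','s15')
p=np.load('pics/w15.npz')['p'];save('w15z',cv2.resize(p[60:240,180:380],None,fx=3.5,fy=3.2))
from hole import hole; hole('w15',o['ee_pos'][2]-.0357)
E
```

```text
[ 0.66365338 -0.04347046  0.20048085] [179.25298515  -0.64917315  88.78291759] [-4.01843612 19.84284962 21.66442521 91.10712893  0.6848528  87.20714829]
plate top z med 0.1648905565990584
hole px [274.5 137.5] world [664.1  17.3] r 7.35 rel tcp [ 0.5 60.7] [0.6641 0.0174]
far edge slope deg -0.98 y 0.0366
edge x 0.6143 slope 1.05
edge x 0.7135 slope 0.93
```

View pics/w15.png

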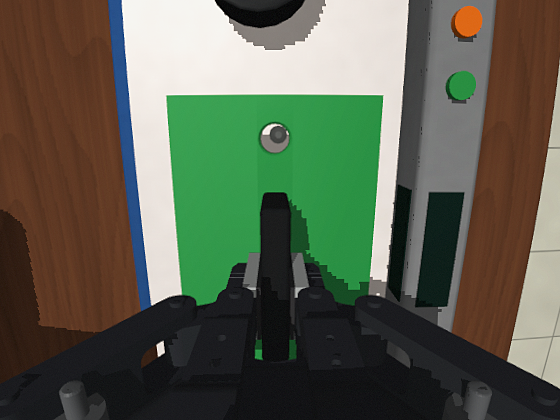

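View pics/w15z.png

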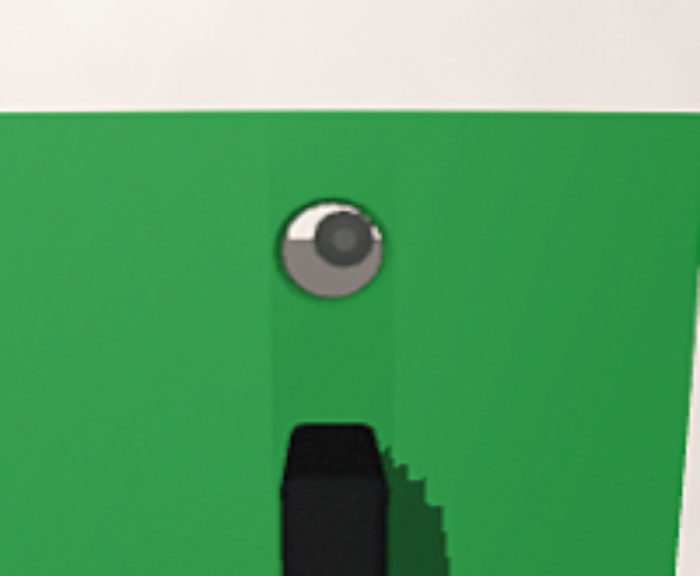

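View pics/d15.png

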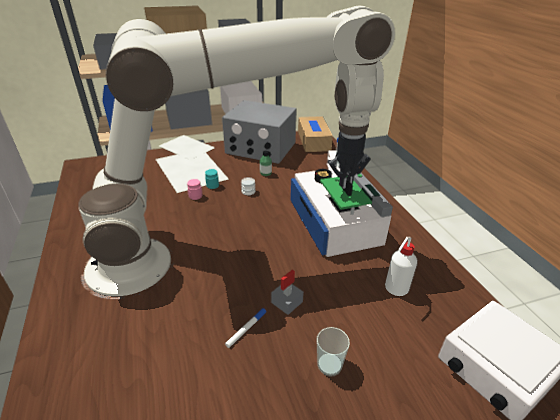

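```bash
python3 - <<'E'
from h import *
z=np.load('pics/w15.npz'); o={'ee_pos':z['ee_pos'],'tcp_rot':z['tcp_rot']}
print(onplane('wrist',[[278,134.4]],.145,o),onplane('wrist',[[278,134.4]],.143,o))
E
```

```text
[[0.66620996 0.01855799 0.145     ]] [[0.66625334 0.01853111 0.143     ]]
```

Emit:
servo_tool:
  steps:
    - {"x": 2,"y": 1,"z": 0,"yaw": 0}
    - {"x": 2,"y": 1,"z": 0,"yaw": 0}
    - {"x": 2,"y": 1,"z": -6,"yaw": 0}
    - {"x": 2,"y": 1,"z": -12,"yaw": 0}
    - {"x": 2,"y": 1,"z": -17,"yaw": 0}
    - {"x": 2,"y": 1,"z": -22,"yaw": 0}

```text
time: 37.33
ee_pos: [0.6659, -0.0422, 0.1779]
tcp_rot: [179.3, -0.7, 88.8]
wrist_force: [-0.2, 0.3, -3.6]
opening: 0.011
```

Emit:
servo_tool:
  steps:
    - {"x": 0,"y": 0,"z": -5,"yaw": 0}
    - {"x": 0,"y": 0,"z": -10,"yaw": 0}
    - {"x": 0,"y": 0,"z": -14,"yaw": 0}
    - {"x": 0,"y": 0,"z": -17,"yaw": 0}
    - {"x": 0,"y": 0,"z": -18.5,"yaw": 0}
    - {"x": 0,"y": 0,"z": -19,"yaw": 0}

```text
time: 38.08
ee_pos: [0.6659, -0.0422, 0.159]
tcp_rot: [179.3, -0.7, 88.8]
wrist_force: [-0.4, 1.0, -1.6]
opening: 0.0112
```

```bash
python3 - <<'E'
from h import *
snap('side','d16');o,p,d=snap('wrist','w16');print(o['ee_pos'])
E
```

```text
[ 0.66590397 -0.04218484  0.15903177]
```

View pics/w16.png

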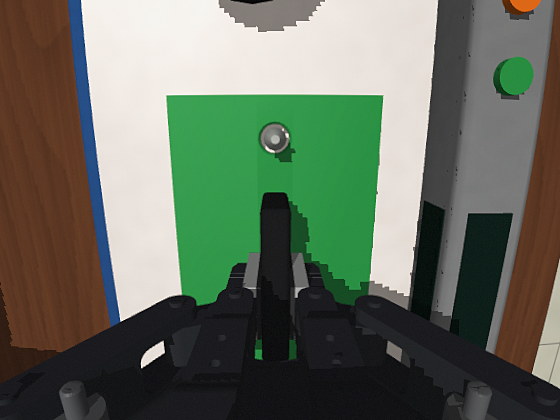

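Emit:
servo_tool:
  steps:
    - {"x": 0,"y": 0,"z": -1,"yaw": 0}
    - {"x": 0,"y": 0,"z": -1.5,"yaw": 0}

```text
time: 38.42
ee_pos: [0.6662, -0.0422, 0.1587]
tcp_rot: [179.2, -0.6, 88.8]
wrist_force: [-0.6, 0.8, 5.8]
opening: 0.0103
```

Emit:
servo_tool:
  steps:
    - {"x": 0,"y": 0,"z": 0,"yaw": 0}
    - {"x": 0,"y": 0,"z": 0,"yaw": 0}
    - {"x": 0,"y": 0,"z": 0,"yaw": 0}
    - {"x": 0,"y": 0,"z": 30,"yaw": 0}
    - {"x": 0,"y": 0,"z": 70,"yaw": 0}
    - {"x": -10,"y": 0,"z": 100,"yaw": 0}
    - {"x": -60,"y": -20,"z": 110,"yaw": 0}
    - {"x": -120,"y": -40,"z": 110,"yaw": 0}
    - {"x": -120,"y": -40,"z": 110,"yaw": 0}
    - {"x": -120,"y": -40,"z": 110,"yaw": 0}
  grip: 36

```text
time: 39.67
ee_pos: [0.5464, -0.0823, 0.2692]
tcp_rot: [179.1, -0.6, 88.8]
wrist_force: [1.0, 0.2, -0.4]
opening: 0.0359
```

```bash
python3 - <<'E'
from h import *
o,p,d=snap('wrist','w17');print(o['ee_pos'],o['tcp_rot']); snap('side','d17'); snap('scene','s17')
for n,f in (('wrist','w17'),('side','d17'),('scene','s17')):
    z=np.load('pics/%s.npz'%f);W=cloud(n,z['d'],o);p=z['p'];x,y,h=W[...,0],W[...,1],W[...,2]
    hsv=cv2.cvtColor(p,cv2.COLOR_RGB2HSV);H,S,V=[hsv[...,i] for i in range(3)]
    m=((H>45)&(H<80)&(S>120)&(abs(h-.123)<.02)&(x>.58)&(x<.72)).astype(np.uint8)
    m=cv2.morphologyEx(m,cv2.MORPH_OPEN,np.ones((3,3)))
    P=W[m>0]; A=np.c_[P[:,:2],np.ones(len(P))]; s=np.linalg.lstsq(A,P[:,2],rcond=None)[0]
    print(n,'z med',np.median(P[:,2]),'slopes deg',np.degrees(s[:2]),cv2.minAreaRect(np.float32(P[:,:2]*1000)))
E
python3 - <<'E'
import sys; sys.path.insert(0,'.')
import os; os.chdir('.')
from h import *
p=np.load('pics/d17.npz')['p'];save('d17z',cv2.resize(p[150:260,280:400],None,fx=5,fy=5))
E
```

```text
[ 0.54644032 -0.08228641  0.26919413] [179.075924    -0.64354582  88.78306391]
wrist z med 0.12311696642649217 slopes deg [0.13849365 0.00587862] ((665.3186645507812, -41.68561553955078), (160.29150390625, 101.33048248291016), 88.89037322998047)
side z med 0.12212673621327974 slopes deg [0.04964789 0.05270684] ((665.914794921875, -43.477142333984375), (163.88980102539062, 102.04962158203125), 88.10062408447266)
scene z med 0.12270782881961284 slopes deg [-0.47990036  0.02596844] ((667.8435668945312, -42.220489501953125), (159.94219970703125, 97.94121551513672), 88.90205383300781)
```

View pics/w17.png

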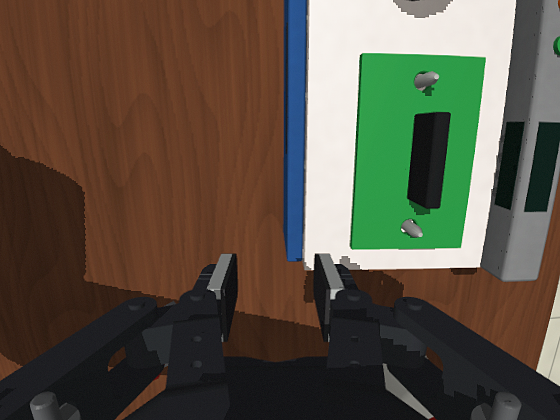

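View pics/d17z.png

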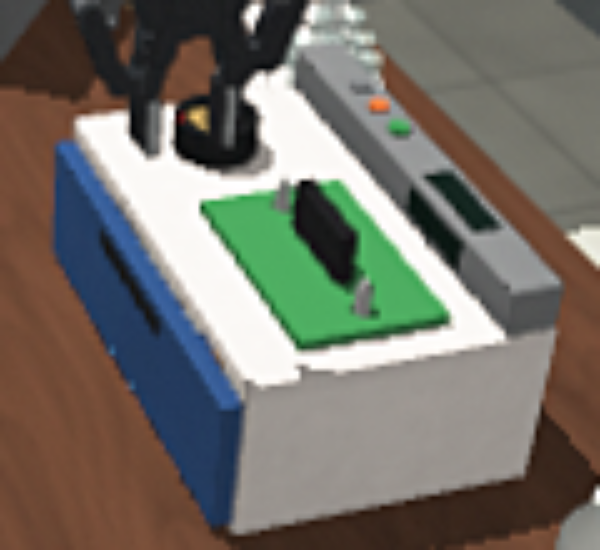

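Emit:
servo_tool:
  steps:
    - {"x": 10,"y": 20,"z": 0,"yaw": 10}
    - {"x": 20,"y": 40,"z": 0,"yaw": 20}
    - {"x": 30,"y": 60,"z": 0,"yaw": 30}
    - {"x": 40,"y": 80,"z": 0,"yaw": 40}
    - {"x": 50,"y": 100,"z": 0,"yaw": 50}
    - {"x": 60,"y": 120,"z": 0,"yaw": 60}
    - {"x": 70,"y": 140,"z": 0,"yaw": 70}
    - {"x": 80,"y": 160,"z": 0,"yaw": 80}
    - {"x": 90,"y": 180,"z": 0,"yaw": 90}
    - {"x": 100,"y": 185,"z": 0,"yaw": 100}
    - {"x": 106,"y": 188,"z": 0,"yaw": 109}
    - {"x": 106,"y": 188,"z": 0,"yaw": 118}

```text
time: 41.32
ee_pos: [0.6544, 0.1071, 0.267]
tcp_rot: [179.1, -0.7, -152.8]
wrist_force: [0.2, -0.2, 0.6]
opening: 0.0363
```

Emit:
servo_tool:
  steps:
    - {"x": 0,"y": 0,"z": -10,"yaw": 0}
    - {"x": 0,"y": 0,"z": -10,"yaw": 0}
    - {"x": 0,"y": 0,"z": -10,"yaw": 0}

```text
time: 41.7
ee_pos: [0.6544, 0.1072, 0.2566]
tcp_rot: [179.1, -0.8, -152.9]
wrist_force: [0.1, 0.5, -0.7]
opening: 0.0359
```

```bash
python3 - <<'E'
from h import *
o,p,d=snap('wrist','w18');print(o['ee_pos'],o['tcp_rot'],o['q'])
W=cloud('wrist',d,o);x,y,h=W[...,0],W[...,1],W[...,2]
hsv=cv2.cvtColor(p,cv2.COLOR_RGB2HSV);H,S,V=[hsv[...,i] for i in range(3)]
m=(h>.1395)&(h<.147)&(x>.62)&(x<.70)&(y>.07)&(y<.15)
cc,r=cv2.minEnclosingCircle(np.float32(W[m][:,:2]*1000));print('collar',cc,r,m.sum())
c0=np.array(cc)/1000
q=(np.hypot(x-c0[0],y-c0[1])<.024)
b=q&(h>.134)&(h<.1405)&(S>60)
print('brass',W[b].mean(0),b.sum())
u=np.where(q); print('bbox',u[0].min(),u[0].max(),u[1].min(),u[1].max())
r0,r1,c0_,c1=u[0].min()-15,u[0].max()+15,u[1].min()-15,u[1].max()+15
save('w18z',cv2.resize(p[r0:r1,c0_:c1],None,fx=6,fy=6,interpolation=cv2.INTER_NEAREST));print(r0,c0_)
E
```

```text
[0.65436887 0.10722456 0.25664467] [ 179.12270664   -0.75476181 -152.90810814] [  9.0675061   22.88354779  31.88567998  99.99129565   0.60071293
 -18.02379281]
collar (657.6528930664062, 108.88593292236328) 29.996267318725586 2257
brass [0.65784293 0.10908744 0.13779861] 1017
bbox 195 419 217 343
180 202
```

View pics/w18z.png

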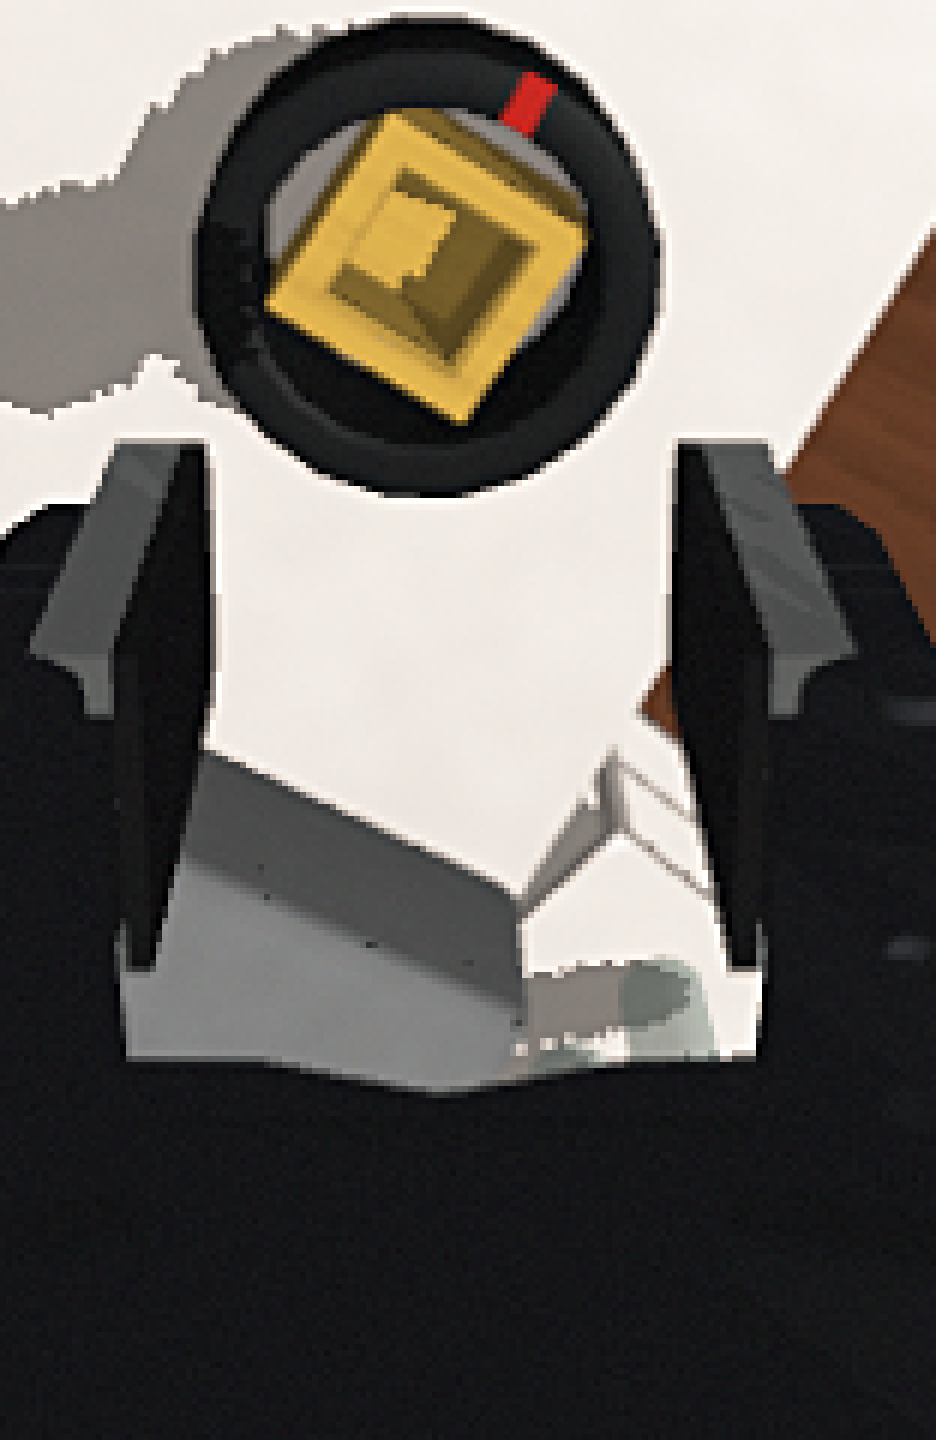

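View pics/w18.png

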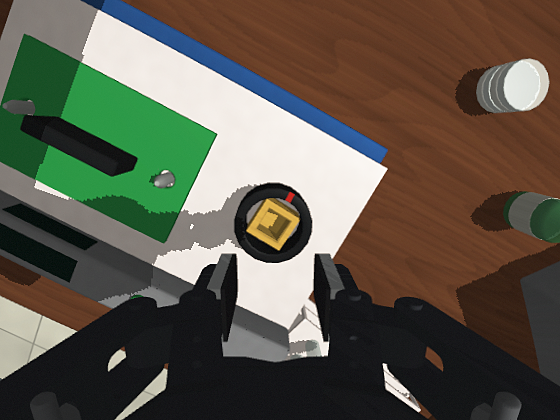

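```bash
python3 - <<'E'
from h import *
z=np.load('pics/w18.npz'); o={'ee_pos':z['ee_pos'],'tcp_rot':z['tcp_rot']}
for nm,c in (('outer',[(385,112),(590,238),(465,422),(267,303)]),('hole',[(398,172),(540,243),(452,364),(328,290)])):
    uv=np.array(c)/6+[202,180]-.5+.5/6
    P=onplane('wrist',uv,.138,o)[:,:2]*1000
    e=np.roll(P,-1,0)-P
    print(nm,P.mean(0),np.linalg.norm(e,axis=1),np.degrees(np.arctan2(e[:,1],e[:,0]))%90)
W=cloud('wrist',z['d'],o);hsv=cv2.cvtColor(z['p'],cv2.COLOR_RGB2HSV)
m=(hsv[...,0]>15)&(hsv[...,0]<35)&(hsv[...,1]>120)&(hsv[...,2]>150)&(abs(W[...,2]-.138)<.003)
ct=max(cv2.findContours(m.astype(np.uint8),0,1)[0],key=len)
print(cv2.minAreaRect(np.float32(onplane('wrist',ct.reshape(-1,2),.138,o)[:,:2]*1000)))
E
```

```text
outer [657.87914149 108.73966782] [30.75674325 29.4618578  30.25126892 29.24278059] [84.76830532 84.54714603 84.34879513 85.53748435]
hole [657.42425542 108.88588093] [20.32047861 19.69099282 18.81386197 17.93803008] [89.6642728  82.46486945 84.72499031 86.81636134]
((657.7387084960938, 108.81114959716797), (30.196744918823242, 29.9034366607666), 84.5465087890625)
```

Emit:
servo_tool:
  steps:
    - {"x": -25,"y": -45,"z": 10,"yaw": 0}
    - {"x": -52,"y": -90,"z": 10,"yaw": 0}
    - {"x": -80,"y": -135,"z": 10,"yaw": 0}
    - {"x": -110,"y": -180,"z": 10,"yaw": 0}
    - {"x": -140,"y": -225,"z": 10,"yaw": 0}
    - {"x": -170,"y": -270,"z": 0,"yaw": 0}
    - {"x": -200,"y": -315,"z": 0,"yaw": 0}
    - {"x": -230,"y": -355,"z": -10,"yaw": 0}
    - {"x": -250,"y": -380,"z": -20,"yaw": 0}
    - {"x": -255,"y": -382,"z": -30,"yaw": 0}
    - {"x": -255,"y": -382,"z": -30,"yaw": 0}
    - {"x": -255,"y": -382,"z": -30,"yaw": 0}

```text
time: 43.25
ee_pos: [0.4, -0.2741, 0.2274]
tcp_rot: [179.2, -0.7, -152.8]
wrist_force: [0.7, -0.7, 1.2]
opening: 0.0362
```

```bash
cat > key.py <<'E'
from h import *
def key(name):
    o,p,d=snap('wrist',name);print(o['time'],o['ee_pos'],o['tcp_rot'],o['q'].round(1))
    W=cloud('wrist',d,o);x,y,h=W[...,0],W[...,1],W[...,2]
    hsv=cv2.cvtColor(p,cv2.COLOR_RGB2HSV);H,S,V=[hsv[...,i] for i in range(3)]
    m=((H<6)|(H>174))&(S>140)&(x<.5)
    zt=np.percentile(W[m][:,2],98); print('paddle ztop',zt)
    t=m&(h>zt-.006)
    ct=max(cv2.findContours(t.astype(np.uint8),0,1)[0],key=len).reshape(-1,2)
    print('paddle rect',cv2.minAreaRect(np.float32(onplane('wrist',ct,zt,o)[:,:2]*1000)),t.sum())
    m=(h>.036)&(h<.044)&(abs(x-.40)<.06)&(abs(y+.275)<.06)
    print('stand',cv2.minAreaRect(np.float32(W[m][:,:2]*1000)))
if __name__=='__main__':
    import sys; key(sys.argv[1])
E
python3 key.py w19
```

```text
43.25 [ 0.40002648 -0.27414295  0.22743147] [ 179.15209117   -0.7016825  -152.8330674 ] [-34.3  -3.3  -1.2  93.2  -0.2 -61.5]
paddle ztop 0.10620382325449867
paddle rect ((397.607177734375, -275.85186767578125), (43.78691101074219, 9.331432342529297), 28.827434539794922) 651
stand ((398.3282775878906, -275.109619140625), (60.577884674072266, 60.01982116699219), 28.94220542907715)
```

View pics/w19.png

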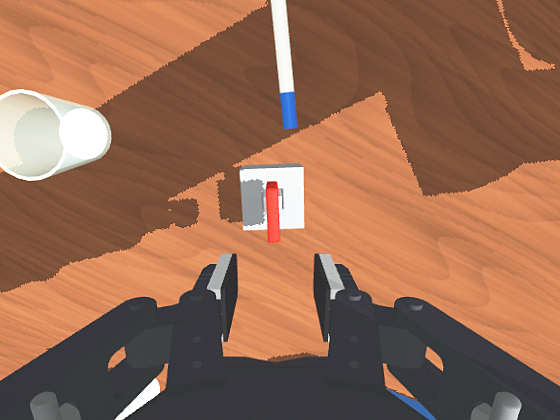

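Emit:
servo_tool:
  steps:
    - {"x": -2,"y": -1.4,"z": -40,"yaw": 1.6}
    - {"x": -2,"y": -1.4,"z": -85,"yaw": 1.6}
    - {"x": -2,"y": -1.4,"z": -120,"yaw": 1.6}
    - {"x": -2,"y": -1.4,"z": -139,"yaw": 1.6}
    - {"x": -2,"y": -1.4,"z": -139,"yaw": 1.6}
    - {"x": -2,"y": -1.4,"z": -139,"yaw": 1.6}

```text
time: 44.05
ee_pos: [0.3989, -0.2759, 0.09]
tcp_rot: [179.3, -0.6, -151.2]
wrist_force: [0.0, 0.3, -0.2]
opening: 0.0361
```

Emit:
servo_tool:
  steps:
    - {"x": 0,"y": 0,"z": 0,"yaw": 0}
    - {"x": 0,"y": 0,"z": 0,"yaw": 0}
    - {"x": 0,"y": 0,"z": 0,"yaw": 0}
    - {"x": 0,"y": 0,"z": 0,"yaw": 0}
  grip: 2
  grip_force: 50

```text
time: 44.55
ee_pos: [0.3996, -0.2764, 0.0915]
tcp_rot: [179.4, -0.6, -151.2]
wrist_force: [0.3, 1.1, 6.3]
opening: 0.0094
```

Emit:
servo_tool:
  steps:
    - {"x": 0,"y": 0,"z": 15,"yaw": 0}
    - {"x": 0,"y": 0,"z": 35,"yaw": 0}
    - {"x": 0,"y": 0,"z": 70,"yaw": 0}
    - {"x": 0,"y": 0,"z": 120,"yaw": 0}
    - {"x": 0,"y": 0,"z": 155,"yaw": 0}
    - {"x": 0,"y": 0,"z": 155,"yaw": 0}
    - {"x": 0,"y": 0,"z": 155,"yaw": 0}

```text
time: 45.42
ee_pos: [0.3995, -0.2763, 0.2461]
tcp_rot: [179.4, -0.6, -151.2]
wrist_force: [0.0, 1.2, -1.7]
opening: 0.0096
```

```bash
python3 key.py w20; python3 -c "
from h import *
snap('side','d20');p=np.load('pics/d20.npz')['p'];save('d20z',cv2.resize(p[180:330,220:360],None,fx=4,fy=4))"
```

```text
45.425 [ 0.39949883 -0.27631506  0.24611361] [ 179.37158374   -0.58889601 -151.21064495] [-34.5  -3.2   1.   95.   -0.2 -63.3]
paddle ztop 0.2607378159475287
paddle rect ((397.3753662109375, -277.8937683105469), (44.574520111083984, 9.64669418334961), 28.169841766357422) 2729
stand ((398.3755187988281, -274.92779541015625), (60.526588439941406, 60.0984992980957), 29.244565963745117)
```

View pics/w20.png

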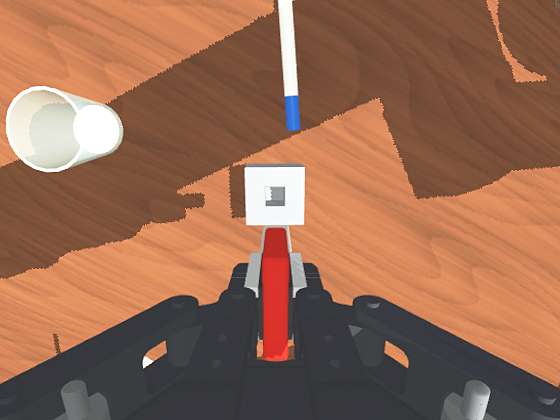

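View pics/d20z.png

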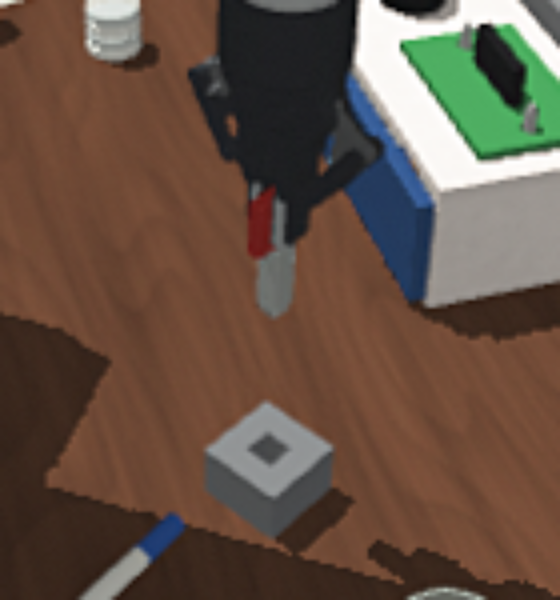

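```bash
cat > shank.py <<'E'
from h import *
def shank(tag,zoff=.0815):
    out={}
    for n in ('scene','side'):
        o,p,d=snap(n,tag+n); W=cloud(n,d,o); x,y,h=W[...,0],W[...,1],W[...,2]
        T=o['ee_pos']; foot=T[2]-zoff
        m=(h>foot-.004)&(h<foot+.052)&(np.hypot(x-T[0],y-T[1])<.03)
        m=m.astype(np.uint8);k,l,st,c=cv2.connectedComponentsWithStats(m)
        i=1+np.argmax(st[1:,4]);m=l==i
        v,u=np.where(m); out[n]=(u,v,h[m],foot); print(n,len(u),'bottom h',h[m].min().round(4),'foot exp',foot.round(4))
    # centre pixel of the silhouette slab at mid heights, triangulate
    res=[]
    for f in (.012,.035):
        r=[]
        for n in ('scene','side'):
            u,v,hh,foot=out[n]
            # fit axis line of silhouette (PCA) and find pixel where depth height ~ foot+f
            s=(abs(hh-(foot+f))<.006); P=np.c_[u[s],v[s]].mean(0)
            C,dd,_=rays(n,[P]); r.append((C,dd[0]))
        q,e=tri(*r); res.append(q); print('axis at +%.3f'%f,(q*1000).round(1),'miss mm',(e*1000).round(1),'rel tcp',((q-get_obs()['ee_pos'])*1000).round(1))
if __name__=='__main__':
    import sys; shank(sys.argv[1])
E
python3 shank.py k1
```

```text
scene 62 bottom h 0.1683 foot exp 0.1639
side 133 bottom h 0.1621 foot exp 0.1639
axis at +0.012 [ 400.  -274.2  170.3] miss mm 1.5 rel tcp [  0.7   1.9 -75.2]
axis at +0.035 [ 401.  -277.2  194.2] miss mm 1.9 rel tcp [  1.7  -1.  -51.3]
```

Emit:
servo_tool:
  steps:
    - {"x": 25,"y": 40,"z": 10,"yaw": 8}
    - {"x": 50,"y": 85,"z": 20,"yaw": 16}
    - {"x": 75,"y": 130,"z": 20,"yaw": 24}
    - {"x": 105,"y": 175,"z": 20,"yaw": 32}
    - {"x": 135,"y": 220,"z": 20,"yaw": 40}
    - {"x": 165,"y": 265,"z": 20,"yaw": 48}
    - {"x": 195,"y": 305,"z": 20,"yaw": 56}
    - {"x": 220,"y": 345,"z": 20,"yaw": 56}
    - {"x": 245,"y": 375,"z": 20,"yaw": 56}
    - {"x": 259,"y": 386,"z": 12,"yaw": 56}
    - {"x": 259,"y": 386,"z": 5,"yaw": 56}
    - {"x": 259,"y": 386,"z": 5,"yaw": 56}

```text
time: 47.12
ee_pos: [0.6576, 0.1093, 0.2494]
tcp_rot: [179.2, -0.7, -95.2]
wrist_force: [-0.0, -1.1, -0.9]
opening: 0.0097
```

```bash
python3 shank.py k2; python3 - <<'E'
from h import *
o,p,d=snap('wrist','w21');print(o['ee_pos'],o['tcp_rot'],o['q'].round(1))
W=cloud('wrist',d,o);x,y,h=W[...,0],W[...,1],W[...,2]
hsv=cv2.cvtColor(p,cv2.COLOR_RGB2HSV);H,S,V=[hsv[...,i] for i in range(3)]
m=((H<6)|(H>174))&(S>140)&(h>.2); zt=np.percentile(W[m][:,2],98)
t=m&(h>zt-.006);ct=max(cv2.findContours(t.astype(np.uint8),0,1)[0],key=len).reshape(-1,2)
print(zt,'paddle rect',cv2.minAreaRect(np.float32(onplane('wrist',ct,zt,o)[:,:2]*1000)))
a=np.load('pics/k2scene.npz')['p'][170:240,330:410];b=np.load('pics/k2side.npz')['p'][130:200,285:365]
save('k2z',np.hstack([cv2.resize(a,(400,350)),cv2.resize(b,(400,350))]))
E
```

```text
scene 59 bottom h 0.1663 foot exp 0.1679
side 77 bottom h 0.169 foot exp 0.1688
axis at +0.012 [656.2 104.9 179.8] miss mm 0.7 rel tcp [ -1.6  -4.1 -71.1]
axis at +0.035 [658.4 106.7 200.8] miss mm 1.5 rel tcp [  0.7  -2.3 -50.1]
[0.65776964 0.10904698 0.2509001 ] [179.31193271  -0.62531999 -95.25372129] [  9.6  23.1  31.5  99.2  -0.4 -75.2]
0.265403001995479 paddle rect ((656.8648681640625, 106.55891418457031), (44.47563171386719, 10.02529525756836), 84.21414947509766)
```

View pics/k2z.png

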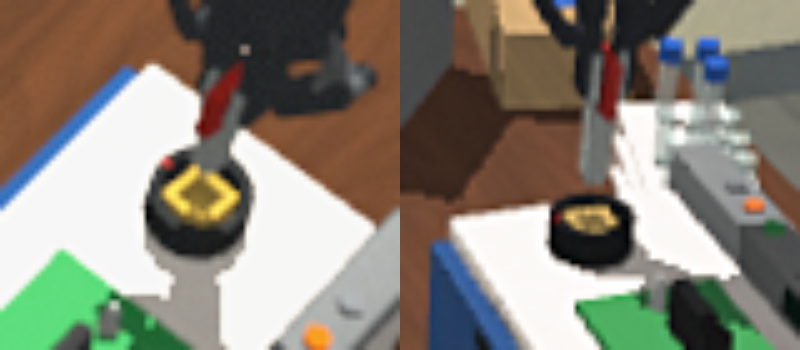

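View pics/w21.png

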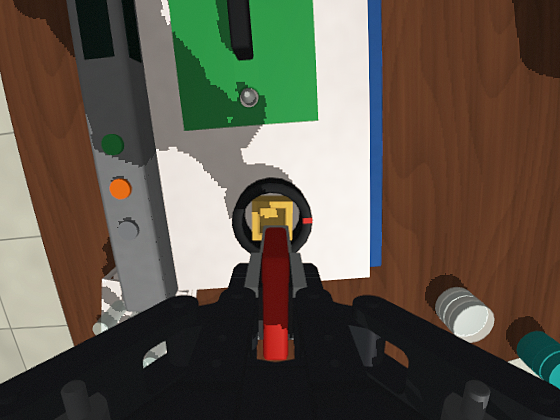

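Emit:
servo_tool:
  steps:
    - {"x": 1.1,"y": 1.9,"z": 0,"yaw": 0.3}
    - {"x": 1.1,"y": 1.9,"z": -8,"yaw": 0.3}
    - {"x": 1.1,"y": 1.9,"z": -16,"yaw": 0.3}
    - {"x": 1.1,"y": 1.9,"z": -24,"yaw": 0.3}
    - {"x": 1.1,"y": 1.9,"z": -24,"yaw": 0.3}
    - {"x": 1.1,"y": 1.9,"z": -24,"yaw": 0.3}

```text
time: 48.02
ee_pos: [0.659, 0.111, 0.2274]
tcp_rot: [179.4, -0.6, -95.0]
wrist_force: [0.0, 0.3, -1.3]
opening: 0.0092
```

```bash
python3 - <<'E'
from h import *
o=get_obs();print(o['ee_pos'],o['tcp_rot'])
_,p,_=snap('scene','k3a');_,q,_=snap('side','k3b')
a=p[175:225,345:395];b=q[145:195,300:350]
save('k3z',np.hstack([cv2.resize(a,(400,400),interpolation=cv2.INTER_CUBIC),cv2.resize(b,(400,400),interpolation=cv2.INTER_CUBIC)]))
E
```

```text
[0.65897604 0.11103594 0.22735786] [179.35023353  -0.6124308  -94.95180635]
```

View pics/k3z.png

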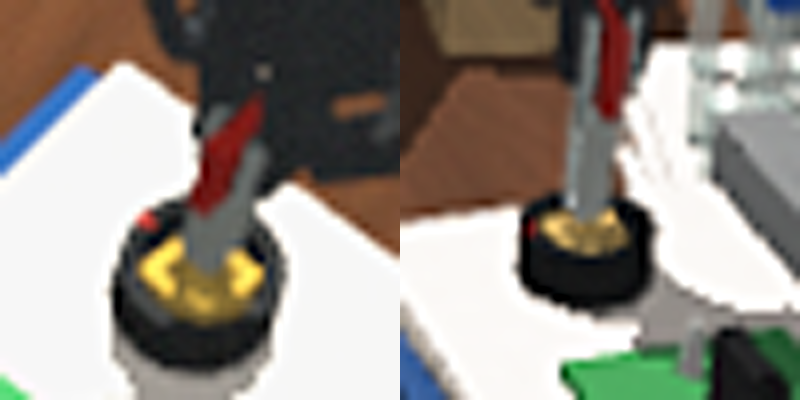

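Emit:
servo_tool:
  steps:
    - {"x": 0,"y": 0,"z": -4,"yaw": 0}
    - {"x": 0,"y": 0,"z": -8,"yaw": 0}
    - {"x": 0,"y": 0,"z": -11,"yaw": 0}
    - {"x": 0,"y": 0,"z": -13,"yaw": 0}
    - {"x": 0,"y": 0,"z": -14,"yaw": 0}

```text
time: 48.75
ee_pos: [0.6591, 0.111, 0.2143]
tcp_rot: [179.4, -0.6, -95.0]
wrist_force: [-1.5, -0.3, 5.4]
opening: 0.0091
```

```bash
python3 - <<'E'
from h import *
o=get_obs();print(o['wrist_force'],o['torque'],o['ee_pos'])
_,p,_=snap('scene','k4a');_,q,_=snap('side','k4b')
a=p[175:225,345:395];b=q[145:195,300:350]
save('k4z',np.hstack([cv2.resize(a,(400,400),interpolation=cv2.INTER_CUBIC),cv2.resize(b,(400,400),interpolation=cv2.INTER_CUBIC)]))
for i in range(3):
    camera('side');o=get_obs();print(o['wrist_force'],o['torque'])
E
```

```text
[-1.5429008  -0.29670509  5.41450549] [-0.02238081  0.41086922  0.01131075] [0.65909413 0.11100429 0.21427992]
[-2.35873217 -0.27962074  5.01921843] [-0.01780735  0.38421285 -0.00494535]
[-1.32389572 -0.2405339   6.05690537] [0.01333861 0.42228063 0.02381677]
[-0.81900511  0.11778032  6.23243746] [-0.08534884  0.42105245  0.01465012]
```

View pics/k4z.png

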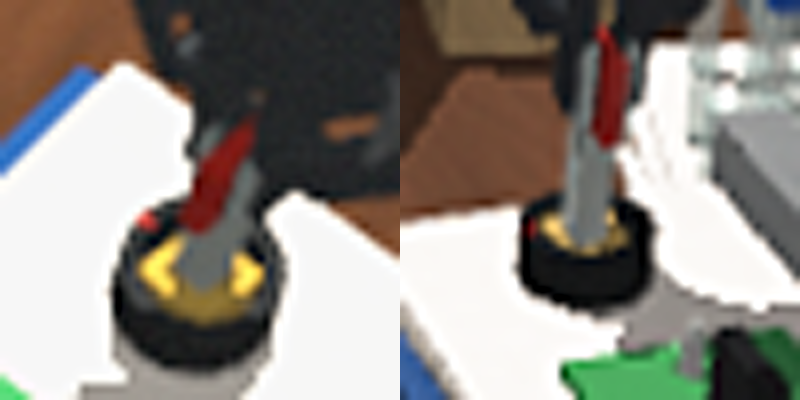

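Emit:
servo_tool:
  steps:
    - {"x": -0.7,"y": 0,"z": 1.5,"yaw": 0}
    - {"x": -1.5,"y": 0,"z": 1.5,"yaw": 0}
    - {"x": -1.5,"y": 0,"z": 0,"yaw": 0}
    - {"x": -1.5,"y": 0,"z": -1.5,"yaw": 0}
    - {"x": -1.5,"y": 0,"z": -3,"yaw": 0}

```text
time: 49.62
ee_pos: [0.6577, 0.1111, 0.2139]
tcp_rot: [179.6, -0.5, -95.0]
wrist_force: [-4.2, -0.7, 20.3]
opening: 0.0091
```

```bash
python3 - <<'E'
from h import *
o=get_obs();print(o['wrist_force'],o['torque'],o['ee_pos'])
E
```

```text
[-4.20040993 -0.71040515 20.28253504] [-0.10519148  1.30963948 -0.01395573] [0.65771423 0.11107877 0.21392666]
```

Emit:
servo_tool:
  steps:
    - {"x": 1,"y": 0,"z": 1,"yaw": 0}
    - {"x": 1,"y": 0,"z": -0.5,"yaw": 0}
    - {"x": 1,"y": 0.5,"z": -1,"yaw": 0}
    - {"x": 1,"y": 1,"z": -1.2,"yaw": 0}
    - {"x": 1,"y": 1.5,"z": -1.4,"yaw": 0}
    - {"x": 1,"y": 2,"z": -1.6,"yaw": 0}
    - {"x": 1,"y": 2.5,"z": -1.8,"yaw": 0}

```text
time: 50.5
ee_pos: [0.659, 0.1121, 0.214]
tcp_rot: [179.8, -0.7, -95.0]
wrist_force: [-2.8, -7.0, 13.3]
opening: 0.0095
```

```bash
python3 - <<'E'
from h import *
o=get_obs();print(o['wrist_force'],o['torque'],o['ee_pos'])
_,p,_=snap('scene','k5a');_,q,_=snap('side','k5b');_,w,_=snap('wrist','w22')
a=p[175:225,345:395];b=q[145:195,300:350]
save('k5z',np.hstack([cv2.resize(a,(400,400),interpolation=cv2.INTER_CUBIC),cv2.resize(b,(400,400),interpolation=cv2.INTER_CUBIC)]))
E
```

```text
[-2.83162733 -6.97778202 13.29954166] [-1.93617814  0.6806538  -0.01870744] [0.65901845 0.11214107 0.21398881]
```

View pics/k5z.png

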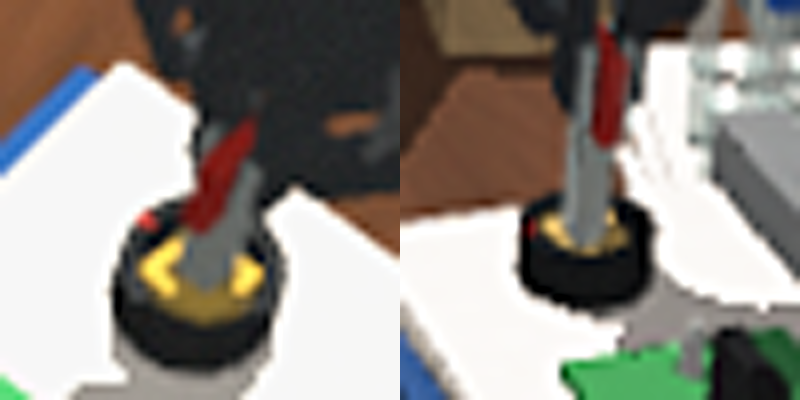

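View pics/w22.png

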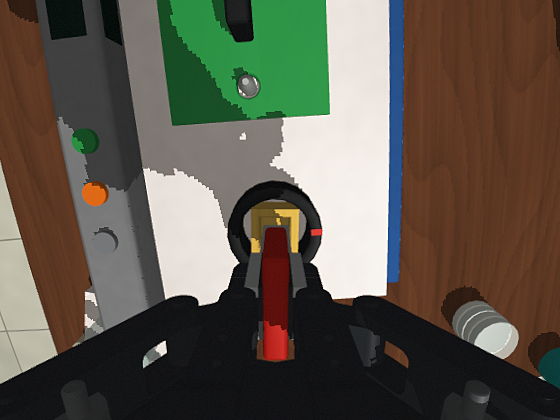

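Emit:
servo_tool:
  steps:
    - {"x": -0.5,"y": -1,"z": 1.5,"yaw": 0}
    - {"x": -0.5,"y": -2,"z": 0.5,"yaw": 0}
    - {"x": -0.5,"y": -2.5,"z": -0.5,"yaw": 0}
    - {"x": -0.5,"y": -3,"z": -1,"yaw": 0}
    - {"x": -0.5,"y": -3.5,"z": -1.3,"yaw": 0}
    - {"x": -0.5,"y": -4,"z": -1.6,"yaw": 0}

```text
time: 51.4
ee_pos: [0.6585, 0.1081, 0.2124]
tcp_rot: [179.8, -0.7, -95.0]
wrist_force: [0.5, -0.2, -1.2]
opening: 0.0092
```

```bash
python3 - <<'E'
from h import *
o=get_obs();print(o['wrist_force'],o['torque'],o['ee_pos'])
E
```

```text
[ 0.46664657 -0.24050536 -1.1644397 ] [ 0.05820626 -0.01405765 -0.03141404] [0.65850947 0.10812363 0.21235549]
```

Emit:
servo_tool:
  steps:
    - {"x": 0,"y": 0,"z": -3,"yaw": 0}
    - {"x": 0,"y": 0,"z": -6,"yaw": 0}
    - {"x": 0,"y": 0,"z": -8,"yaw": 0}
    - {"x": 0,"y": 0,"z": -10,"yaw": 0}
    - {"x": 0,"y": 0,"z": -10,"yaw": 0}

```text
time: 52.02
ee_pos: [0.6584, 0.1081, 0.2021]
tcp_rot: [179.7, -0.7, -95.0]
wrist_force: [0.0, 1.4, -0.7]
opening: 0.0093
```

```bash
python3 - <<'E'
from h import *
o=get_obs();print(o['wrist_force'],o['torque'],o['ee_pos'])
E
```

```text
[ 0.00734705  1.39704726 -0.6669762 ] [0.00256741 0.01668885 0.01334775] [0.6584225  0.10809307 0.20213891]
```

Emit:
servo_tool:
  steps:
    - {"x": -0.1,"y": 0,"z": 0,"yaw": -5}
    - {"x": -0.2,"y": 0,"z": 0,"yaw": -10}
    - {"x": -0.3,"y": 0,"z": 0,"yaw": -16}
    - {"x": -0.3,"y": 0,"z": 0,"yaw": -22}
    - {"x": -0.4,"y": 0,"z": 0,"yaw": -28}
    - {"x": -0.5,"y": 0,"z": 0,"yaw": -34}
    - {"x": -0.6,"y": 0,"z": 0,"yaw": -40}
    - {"x": -0.7,"y": 0,"z": 0,"yaw": -46}
    - {"x": -0.8,"y": 0,"z": 0,"yaw": -52}
    - {"x": -0.9,"y": 0,"z": 0,"yaw": -58}
    - {"x": -1,"y": 0,"z": 0,"yaw": -64}

```text
time: 53.4
ee_pos: [0.658, 0.1085, 0.2024]
tcp_rot: [179.7, -0.6, -159.2]
wrist_force: [2.7, 1.6, -2.4]
opening: 0.0092
```

```bash
python3 - <<'E'
from h import *
o=get_obs();print(o['wrist_force'],o['torque'],o['ee_pos'],o['tcp_rot'],o['q'])
o,p,d=snap('wrist','w23')
E
```

```text
[ 2.73984136  1.60760386 -2.43883802] [ 0.55807442 -0.71747519  0.08235009] [0.65802567 0.10854828 0.20242553] [ 179.72713149   -0.57318532 -159.19072274] [  9.30681354  21.59438375  24.13778532  93.15948596   0.1530917
 -11.50192191]
```

View pics/w23.png

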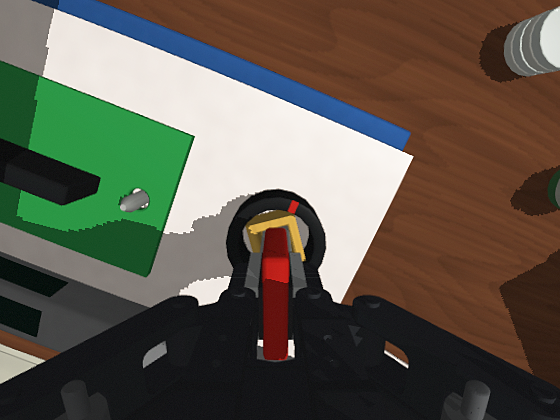

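Emit:
servo_tool:
  steps:
    - {"x": 0,"y": 0,"z": 0,"yaw": -4}
    - {"x": 0,"y": 0,"z": 0,"yaw": -8}
    - {"x": 0,"y": 0,"z": 0,"yaw": -12}
    - {"x": 0,"y": 0,"z": 0,"yaw": -15}
    - {"x": 0,"y": 0,"z": 0,"yaw": -17}
    - {"x": 0,"y": 0,"z": 0,"yaw": -17}

```text
time: 54.2
ee_pos: [0.658, 0.1088, 0.2024]
tcp_rot: [179.7, -0.6, -176.4]
wrist_force: [0.5, 2.8, -2.6]
opening: 0.0095
```

```bash
python3 - <<'E'
from h import *
o=get_obs();print(o['wrist_force'],o['torque'],o['ee_pos'],o['tcp_rot'],o['q'])
E
```

```text
[ 0.50265074  2.76121512 -2.55175524] [ 0.58515535 -0.1893094   0.02746151] [0.65800479 0.10876879 0.20242525] [ 179.70377068   -0.57334123 -176.40798608] [ 9.24764114 21.51493669 24.03472662 93.06114833  0.35128878  5.65544978]
```

Emit:
servo_tool:
  steps:
    - {"x": 0,"y": 0,"z": 0,"yaw": -3}
    - {"x": 0,"y": 0,"z": 0,"yaw": -5}
    - {"x": 0,"y": 0,"z": 0,"yaw": -7}
    - {"x": 0,"y": 0,"z": 0,"yaw": -7}

```text
time: 54.7
ee_pos: [0.658, 0.1089, 0.2024]
tcp_rot: [179.7, -0.6, 176.6]
wrist_force: [-0.5, 2.7, -1.5]
opening: 0.0094
```

```bash
python3 - <<'E'
from h import *
o=get_obs();print(o['wrist_force'],o['torque'],o['ee_pos'],o['tcp_rot'],o['q'])
snap('wrist','w24')
E
```

```text
[-0.46817464  2.71225075 -1.52912037] [ 0.63796741 -0.12319817  0.24216039] [0.65797509 0.10890047 0.20243726] [179.69030617  -0.57551397 176.60876978] [ 9.22898525 21.46209608 23.96755359 92.99940525  0.42795274 12.61992615]
```

View pics/w24.png

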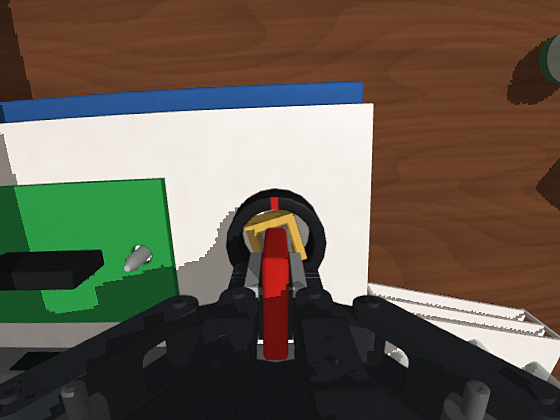

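```bash
cat > brass.py <<'E'
from h import *
def brass(f):
    z=np.load('pics/%s.npz'%f); o={'ee_pos':z['ee_pos'],'tcp_rot':z['tcp_rot']}
    W=cloud('wrist',z['d'],o);hsv=cv2.cvtColor(z['p'],cv2.COLOR_RGB2HSV)
    m=(hsv[...,0]>15)&(hsv[...,0]<35)&(hsv[...,1]>110)&(hsv[...,2]>110)&(abs(W[...,2]-.138)<.004)
    m=cv2.morphologyEx(m.astype(np.uint8),cv2.MORPH_CLOSE,np.ones((3,3)))
    ct=max(cv2.findContours(m,0,1)[0],key=len).reshape(-1,2)
    P=onplane('wrist',ct,.138,o)[:,:2]*1000
    print(cv2.minAreaRect(np.float32(P)),m.sum())
    v,u=np.where(m);r0,c0=v.min()-20,u.min()-20
    save(f+'b',cv2.resize(z['p'][r0:v.max()+20,c0:u.max()+20],None,fx=6,fy=6));print(r0,c0)
if __name__=='__main__':
    import sys; brass(sys.argv[1])
E
python3 brass.py w24
```

```text
((657.2965087890625, 108.8626937866211), (31.091516494750977, 30.045591354370117), 13.996615409851074) 902
193 225
```

View pics/w24b.png

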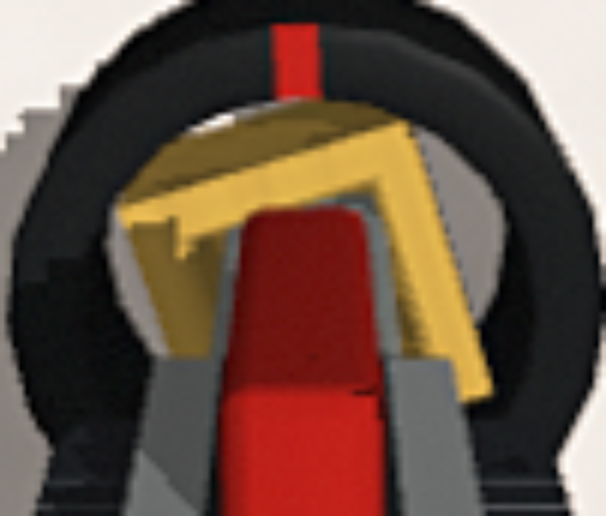

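Emit:
servo_tool:
  steps:
    - {"x": 0,"y": 0,"z": 0,"yaw": -2}
    - {"x": 0,"y": 0,"z": 0,"yaw": -3}
    - {"x": 0,"y": 0,"z": 0,"yaw": -3}

```text
time: 55.12
ee_pos: [0.658, 0.1089, 0.2025]
tcp_rot: [179.7, -0.6, 173.6]
wrist_force: [0.6, 2.9, -1.6]
opening: 0.0096
```

```bash
python3 - <<'E'
from h import *
o=get_obs();print(o['wrist_force'],o['torque'],o['ee_pos'],o['tcp_rot'])
snap('wrist','w25')
E
python3 brass.py w25
```

```text
[ 0.55210436  2.93832916 -1.61562558] [ 0.67831047 -0.05151946  0.43104993] [0.65795457 0.10894273 0.20246069] [179.68925928  -0.57624412 173.63278096]
((657.5848388671875, 109.0364990234375), (30.519832611083984, 30.509292602539062), 13.01799488067627) 913
192 225
```

Emit:
servo_tool:
  steps:
    - {"x": 0,"y": 0.2,"z": 0,"yaw": 4}
    - {"x": 0,"y": 0.4,"z": 0,"yaw": 8}
    - {"x": 0,"y": 0.4,"z": 0,"yaw": 13}
    - {"x": 0,"y": 0.4,"z": 0,"yaw": 13}

```text
time: 55.68
ee_pos: [0.658, 0.1089, 0.2025]
tcp_rot: [179.7, -0.6, -173.4]
wrist_force: [-0.6, 0.6, -0.0]
opening: 0.0091
```

```bash
python3 - <<'E'
from h import *
o=get_obs();print(o['wrist_force'],o['torque'],o['ee_pos'],o['tcp_rot'])
snap('wrist','w26')
E
python3 brass.py w26
```

```text
[-0.58300881  0.55225966 -0.01948212] [-0.00206429 -0.03221952  0.02000846] [0.65796106 0.10887804 0.20247314] [ 179.72957044   -0.58301351 -173.42002469]
((656.85205078125, 108.75060272216797), (30.827495574951172, 30.015941619873047), 13.988536834716797) 858
196 228
```

View pics/w26b.png

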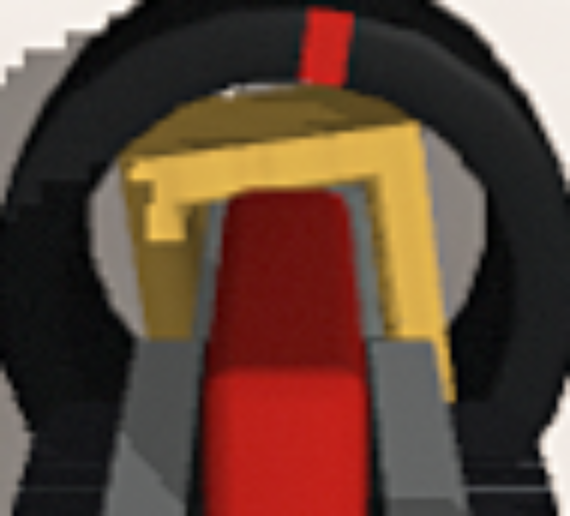

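Emit:
servo_tool:
  steps:
    - {"x": 0,"y": 0,"z": 8,"yaw": 0}
    - {"x": 0,"y": 0,"z": 18,"yaw": 0}
    - {"x": 0,"y": 0,"z": 30,"yaw": 0}
    - {"x": 0,"y": 0,"z": 50,"yaw": 0}
    - {"x": 0,"y": 0,"z": 66,"yaw": 0}
    - {"x": -20,"y": -30,"z": 70,"yaw": 5}
    - {"x": -45,"y": -70,"z": 70,"yaw": 12}
    - {"x": -70,"y": -115,"z": 70,"yaw": 18}
    - {"x": -95,"y": -160,"z": 70,"yaw": 22.2}
    - {"x": -125,"y": -205,"z": 70,"yaw": 22.2}
    - {"x": -150,"y": -250,"z": 70,"yaw": 22.2}
    - {"x": -180,"y": -295,"z": 65,"yaw": 22.2}

```text
time: 57.22
ee_pos: [0.4772, -0.1874, 0.2688]
tcp_rot: [179.8, -0.5, -151.3]
wrist_force: [0.3, -0.2, -1.2]
opening: 0.0096
```

```bash
python3 - <<'E'
from h import *
o=get_obs();print((np.array([.3996,-.2764,.246])-o['ee_pos'])*1000,o['tcp_rot'],o['ee_pos'])
E
```

```text
[-77.64384094 -88.97474046 -22.81003249] [ 179.81398746   -0.51174352 -151.29144207] [ 0.47724384 -0.18742526  0.26881003]
```

Emit:
servo_tool:
  steps:
    - {"x": -25,"y": -30,"z": -5,"yaw": 0}
    - {"x": -50,"y": -60,"z": -15,"yaw": 0}
    - {"x": -70,"y": -80,"z": -23,"yaw": 0}
    - {"x": -77.6,"y": -89,"z": -23,"yaw": 0}
    - {"x": -77.6,"y": -89,"z": -23,"yaw": 0}
    - {"x": -77.6,"y": -89,"z": -23,"yaw": 0}

```text
time: 57.98
ee_pos: [0.4003, -0.276, 0.2463]
tcp_rot: [179.8, -0.5, -151.3]
wrist_force: [-0.7, -0.4, -0.5]
opening: 0.0092
```

```bash
python3 key.py w27; python3 shank.py k6; python3 - <<'E'
from h import *
p=np.load('pics/k6scene.npz')['p'];q=np.load('pics/k6side.npz')['p']
save('k6z',np.hstack([cv2.resize(p[225:285,175:235],(400,400),interpolation=cv2.INTER_CUBIC),cv2.resize(q[240:320,250:330],(400,400),interpolation=cv2.INTER_CUBIC)]))
save('k6l',cv2.resize(p[190:270,320:420],(800,600),interpolation=cv2.INTER_CUBIC))
E
```

```text
57.975 [ 0.40034663 -0.27600983  0.24634102] [ 179.84593424   -0.48204589 -151.25901977] [-34.4  -3.5   0.7  94.6  -0.4 -63.1]
paddle ztop 0.2609573296478865
paddle rect ((398.16259765625, -277.49169921875), (44.654598236083984, 9.635059356689453), 28.122148513793945) 2733
stand ((398.2784423828125, -274.9837646484375), (60.6484489440918, 60.15556716918945), 29.21857452392578)
scene 58 bottom h 0.1695 foot exp 0.1647
side 134 bottom h 0.1636 foot exp 0.1646
axis at +0.012 [ 402.1 -275.6  171.3] miss mm 1.2 rel tcp [  1.9   0.3 -74.6]
axis at +0.035 [ 401.4 -277.5  195.9] miss mm 1.9 rel tcp [  1.2  -1.6 -50.1]
```

View pics/k6z.png

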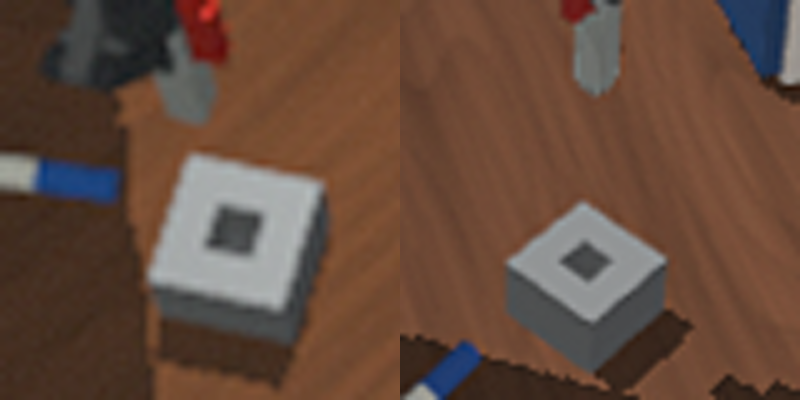

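View pics/w27.png

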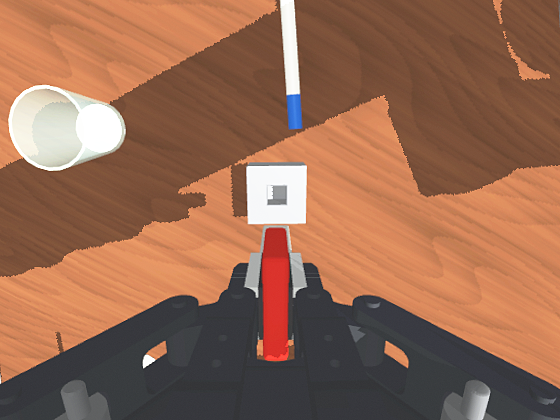

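Emit:
servo_tool:
  steps:
    - {"x": -1.3,"y": -0.2,"z": -35,"yaw": 0}
    - {"x": -1.3,"y": -0.2,"z": -75,"yaw": 0}
    - {"x": -1.3,"y": -0.2,"z": -105,"yaw": 0}
    - {"x": -1.3,"y": -0.2,"z": -118,"yaw": 0}
    - {"x": -1.3,"y": -0.2,"z": -123,"yaw": 0}
    - {"x": -1.3,"y": -0.2,"z": -127,"yaw": 0}
    - {"x": -1.3,"y": -0.2,"z": -130,"yaw": 0}
    - {"x": -1.3,"y": -0.2,"z": -132,"yaw": 0}
    - {"x": -1.3,"y": -0.2,"z": -134,"yaw": 0}

```text
time: 59.25
ee_pos: [0.399, -0.2762, 0.1121]
tcp_rot: [179.8, -0.5, -151.2]
wrist_force: [-0.3, 0.9, -1.1]
opening: 0.0091
```

```bash
python3 - <<'E'
from h import *
o=get_obs();print(o['wrist_force'],o['torque'],o['ee_pos'],o['tcp_rot'])
E
```

```text
[-0.26982213  0.85848827 -1.14957827] [-0.03016456 -0.0267859  -0.01926611] [ 0.39902884 -0.27620115  0.11211664] [ 179.84103316   -0.49066017 -151.23127418]
```

Emit:
servo_tool:
  steps:
    - {"x": 0,"y": 0,"z": -5,"yaw": 0}
    - {"x": 0,"y": 0,"z": -10,"yaw": 0}
    - {"x": 0,"y": 0,"z": -14,"yaw": 0}
    - {"x": 0,"y": 0,"z": -17,"yaw": 0}
    - {"x": 0,"y": 0,"z": -19,"yaw": 0}
    - {"x": 0,"y": 0,"z": -20,"yaw": 0}
    - {"x": 0,"y": 0,"z": -20.5,"yaw": 0}

```text
time: 60.12
ee_pos: [0.3991, -0.2762, 0.0917]
tcp_rot: [179.8, -0.5, -151.2]
wrist_force: [-0.7, 0.2, -1.3]
opening: 0.0094
```

```bash
python3 - <<'E'
from h import *
o=get_obs();print(o['wrist_force'],o['torque'],o['ee_pos'],o['tcp_rot'])
E
```

```text
[-0.7242294   0.1805728  -1.32000577] [-0.0093728   0.01002866  0.04316995] [ 0.39908562 -0.27619662  0.09165447] [ 179.84607991   -0.48799636 -151.22629854]
```

Nearly at the floor. I'll go 1 mm lower, release and retreat upward.

Emit:
servo_tool:
  steps:
    - {"x": 0,"y": 0,"z": -0.7,"yaw": 0}
    - {"x": 0,"y": 0,"z": -1.2,"yaw": 0}
    - {"x": 0,"y": 0,"z": -1.2,"yaw": 0}

```text
time: 60.5
ee_pos: [0.3992, -0.2763, 0.0915]
tcp_rot: [179.9, -0.5, -151.2]
wrist_force: [-1.1, 2.4, 7.5]
opening: 0.0094
```

Emit:
servo_tool:
  steps:
    - {"x": 0,"y": 0,"z": 0,"yaw": 0}
    - {"x": 0,"y": 0,"z": 0,"yaw": 0}
    - {"x": 0,"y": 0,"z": 0,"yaw": 0}
    - {"x": 0,"y": 0,"z": 0,"yaw": 0}
    - {"x": 0,"y": 0,"z": 20,"yaw": 0}
    - {"x": 0,"y": 0,"z": 60,"yaw": 0}
    - {"x": 0,"y": 0,"z": 110,"yaw": 0}
    - {"x": 0,"y": 0,"z": 160,"yaw": 0}
    - {"x": 0,"y": 0,"z": 160,"yaw": 0}
    - {"x": 0,"y": 0,"z": 160,"yaw": 0}
  grip: 40

```text
time: 61.75
ee_pos: [0.3992, -0.2763, 0.251]
tcp_rot: [179.9, -0.5, -151.2]
wrist_force: [-0.7, 0.7, 0.4]
opening: 0.0403
```

```bash
python3 key.py w28; python3 drawer.py scene s28; python3 drawer.py side d28
```

```text
61.75 [ 0.39923678 -0.27632587  0.25098053] [ 179.87978349   -0.47213444 -151.22921381] [-34.5  -3.6   1.2  95.1  -0.4 -63.3]
paddle ztop 0.10633590414974406
paddle rect ((398.0164489746094, -276.4488525390625), (43.243309020996094, 9.357335090637207), 28.560562133789062) 557
stand ((398.2215270996094, -275.39801025390625), (60.61231231689453, 60.02995681762695), 29.974445343017578)
scene front top ((568.0723876953125, 14.730697631835938), (308.638427734375, 10.534594535827637), 89.06706237792969) 269
scene case front x 0.5755
61.8
side front top ((567.0812377929688, -52.96269989013672), (177.45327758789062, 16.42717933654785), 88.88288879394531) 137
side cap in drawer [320. 232.] [565.1 -98.2] 44.9 0.0742
side case front x 0.576
61.85
```

View pics/w28.png

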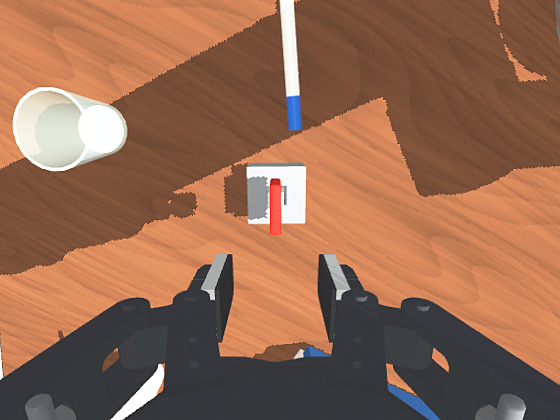

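View pics/d28.png

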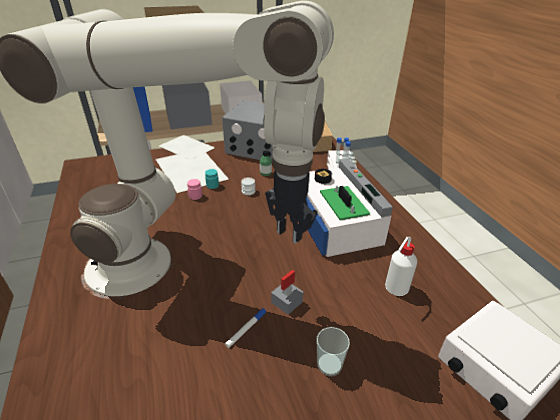

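Emit:
servo_tool:
  steps:
    - {"x": 20,"y": 35,"z": 10,"yaw": 0}
    - {"x": 45,"y": 80,"z": 20,"yaw": 0}
    - {"x": 70,"y": 125,"z": 20,"yaw": 0}
    - {"x": 95,"y": 170,"z": 20,"yaw": 0}
    - {"x": 125,"y": 215,"z": 20,"yaw": 0}
    - {"x": 155,"y": 260,"z": 20,"yaw": 0}
    - {"x": 185,"y": 305,"z": 20,"yaw": 0}
    - {"x": 215,"y": 350,"z": 20,"yaw": 0}
    - {"x": 235,"y": 370,"z": 20,"yaw": 0}
    - {"x": 235,"y": 370,"z": 20,"yaw": 0}
    - {"x": 235,"y": 370,"z": 20,"yaw": 0}
    - {"x": 235,"y": 370,"z": 20,"yaw": 0}

```text
time: 63.4
ee_pos: [0.6333, 0.093, 0.2704]
tcp_rot: [179.8, -0.5, -151.3]
wrist_force: [-0.0, -0.5, 0.3]
opening: 0.0401
```

```bash
python3 - <<'E'
from h import *
snap('wrist','w29'); snap('scene','s29')
z=np.load('pics/w29.npz'); o={'ee_pos':z['ee_pos'],'tcp_rot':z['tcp_rot']};W=cloud('wrist',z['d'],o);x,y,h=W[...,0],W[...,1],W[...,2]
hsv=cv2.cvtColor(z['p'],cv2.COLOR_RGB2HSV)
m=(hsv[...,0]>100)&(hsv[...,0]<125)&(hsv[...,1]>110)&(h>.09)&(h<.108)
P=W[m];
c=(hsv[...,1]<60)&(h>.112)&(h<.118)
for yc in (-.05,0,.05,.1,.15):
    a=P[abs(P[:,1]-yc)<.008]; b=W[c&(abs(y-yc)<.008)]
    if len(a)>5 and len(b)>5: print(yc,'panel back x',np.percentile(a[:,0],99).round(4),'case front x',np.percentile(b[:,0],1).round(4))
E
python3 brass.py w29
```

```text
-0.05 panel back x 0.5741 case front x 0.5755
0 panel back x 0.575 case front x 0.5765
0.05 panel back x 0.5759 case front x 0.5783
0.1 panel back x 0.5767 case front x 0.5782
0.15 panel back x 0.5778 case front x 0.5797
((657.2203979492188, 108.43153381347656), (31.39080238342285, 30.699203491210938), 14.622645378112793) 787
208 235
```

View pics/w29.png

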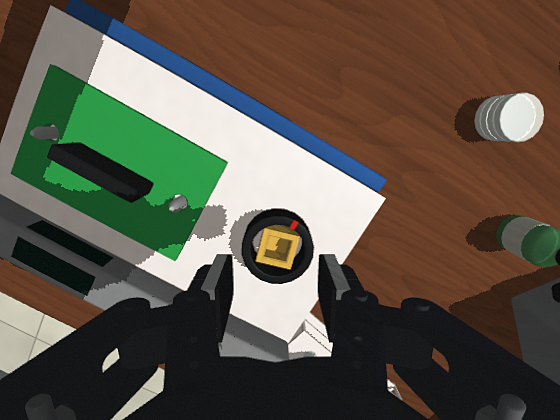

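View pics/s29.png

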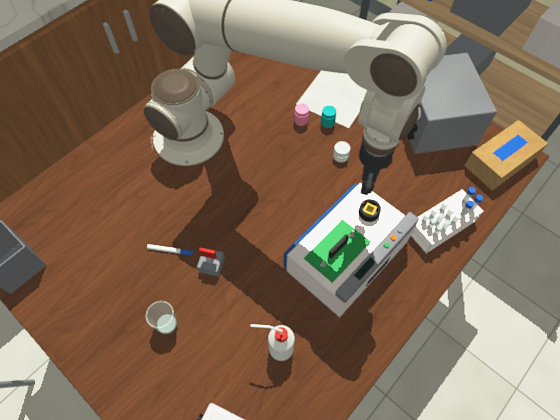

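```bash
python3 -c "
from h import *
print(job_done())"
```

```text
the job is handed in; nothing more can be done
None
```

The job is done and handed in at about 63 s of the 200 s allowed. The three amber jars with blue caps are upright in three of the four bays, and no fourth was there. The drawer is pushed home, the green plate is on both pins, the latch is locked and the key is back in its stand.

**Last checks**
- **Plate:** it lies flat, with its top at about 123 mm as expected and both pins showing through the holes.
- **Latch:** it measured about 1.3 rad, at its stop; the turning moment rose to 0.43 N m there.
- **Key:** it stands upright in its well, at the same top height as at the start.
- **Bystanders:** the dishes, reagent, wash bottle, beaker and marker look unmoved in the pictures.

**What did not go cleanly**
- **First drawer push:** it stalled about 5 mm short, with a push of about 20 N. The gripper was probably resting on the case edge. I pushed again from higher up, then with the gripper turned.
- **Drawer home:** the last push stopped firmly at 11.6 N with the drawer no longer moving. A gap of about 1 to 1.5 mm still measures between the panel and the case, which is within the measuring error. I took it as home, but no separate reading confirms it.
- **Drawer moved:** releasing the first jar shifted the open drawer about 7 mm outward. I re-measured it before placing the other two.
- **Key:** it first caught on the socket rim, with up to 20 N of push. It went in after I moved it about 3 mm to the right.

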